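Fetch the footbridge from between the model buildings

ROBOT

A 7-joint arm with a two-finger parallel gripper is mounted at the origin on the work surface. World frame = base frame: x ahead of the robot, y to its left, z up, the work surface at z = 0. Lengths are in m, angles in rad, forces in N, time in s.
With the tool pointing down it reaches from about 0.425 to 1.025 m from the base axis. Payload 9.4 kg.
Tool frame: the origin (TCP) lies at the very end of the fingers, on their centre line; the grasp point (between the pads) lies 19 mm behind it; z points along the fingers, y is the line along which they close (so a half turn about z gives the same grasp; the last joint's range is limited). The gripper opens to 85 mm and grips with 20 to 120 N. Pads are 22 mm wide; open, the fingers measure 114 mm over their backs; the gripper's body (76 mm by 85 mm) begins 54 mm behind the grasp point. The pads swing forward as they close: fully open they stand 13 mm farther back than shut.
Start: joints at [1.217, 0.599, -0.003, 1.599, 0.002, 0.943, -0.08], TCP at [0.198, -0.697, 0.231] pointing down, gripper open.
Joint ranges: [-2.57, 2.57], [-0.35, 1.97], [-1.29, 1.29], [0.11, 2.56], [-1.05, 4.19], [0.11, 1.86], [-2.63, 2.63]. Speed limits (rad/s): [2.22, 2.22, 3.01, 3.01, 3.14, 3.14, 3.14].

INTERFACE

Orientations are given as [roll, pitch, yaw] about the fixed x, y, z axes, in that order (R = Rz(yaw) Ry(pitch) Rx(roll)).
In Python, from cell import ctrl gives the robot as it stands.
- The arm moves only by the tool apply_moves, never from a script. Its argument "targets" is a list of rows, each an object with "offset": the shift along the tool's x, y, z in m, a list of three; "rot": the turn, a rotation vector about the tool's x, y, z in degrees, a list of three; "hand": the finger opening in m, from 0 to 0.0854. A call has 1 to 8 rows; each row shifts and turns the commanded pose from where the row before left it, along the tool's axes as they then stand; what a row does not reach is not made up. A row lasts 1/10 s, in which the tool goes at most 50 mm and 8.59 degrees, less where a joint would pass 70% of its speed; a pose out of reach is approached as far as the arm can. A call is refused whole if a number of a shift passes 0.05 or a number of a turn 8.59, either way. A call with a gripper value outside its range is refused whole. The fingers move at their own pace and stop on an object; the grip force is fixed at half the most. Time passes only in rows, so rows that do not move let the fingers close. It gives the time, the measured TCP pose, the force, the opening and the grip force at its end, in the units of the state.
- ctrl.get_state(): the state, without advancing time (a new reading comes with each control period).
- ctrl.get_image(name): name is "scene" or "top"; returns (picture, depth): 480x640x3 uint8, red, green, blue; 480x640 float32, m along the optical axis (not along the pixel's ray), 0 where there is no reading.
- ctrl.get_calibration(name): a dict with "intrinsics" (3x3 intrinsics, pixels), "camera_from_world" (4x4, takes a point from world to camera coordinates). Camera axes: x right, y down, z forward; pixel columns grow to the right and rows downward; lengths in m; the calibration is good to about 2 mm. A picture is of the moment at which its call begins. get_calibration takes no time and is no camera call.
- ctrl.job_done(): hands the job in; it is judged then, once.
The state is a dict: "time": time; "q": joint angles; "joint_vel": joint speeds; "tau": joint torques, N m; "tcp_pos": TCP position; "tcp_rot": TCP orientation; "force": force on the tool from outside, world axes, zero at the start; "wrist_torque": the same for the moment, N m; "opening": finger opening in m; "gripper_force": force on a finger pad.
Only numpy, scipy, OpenCV 4.12 (cv2) and the standard library are available. Lean on these libraries where they do the work, as an engineer would, in place of code of your own. Each camera call takes 0.05 s, during which the arm holds its last target. There are 200 camera calls.

TASK

The footbridge of the class model is hemmed in by three model buildings: first stand all three buildings upright in the wooden side tray, leaving the bridge where it is, and only then set the bridge across the stream on the stream board, its ends on the two banks and in line with the footpath. Finally stand each building back in the middle of the plot with its own outline (square, oblong or round), lined up with the plot's edges. Do not tip any building over and do not disturb the silvery jar beyond the model.

Things in the scene. Friction and masses are not known exactly. Their poses are not given: they have to be found in the camera images.
- square_tower: loose grey square block tower, 46 x 46 mm, 115 mm tall, 0.17 kg; origin at the centre of its underside, z up, x and y square to its sides. At the start it stands on plot_square.
- slab_block: loose oblong plywood block of flats, 40 mm along its x, 56 mm along its y, 108 mm tall, 0.15 kg; origin at the centre of its underside, z up. At the start it stands on plot_slab.
- round_tower: loose round cardboard-brown tower, 50 mm diameter, 100 mm tall, 0.12 kg; origin at the centre of its underside, z up. At the start it stands on plot_round.
- footbridge: loose low brown wooden footbridge, 130 mm long (its y), 50 mm wide (its x) over two upright 5 mm side rails running its full length, 40 mm tall at the rails; deck top at 20 mm; feet under both ends. Origin at the centre of its underside, z up. 0.10 kg. At the start flat on the green base board (top z = 12 mm), two buildings close before it (-x), one behind, 10 to 25 mm off: no room for a gripper.
- plot_square: fixed white card plate on the base board, 66 x 66 mm, 3 mm thick, the plot of the square tower (10 mm margin all round). Origin at the centre of its underside, top 3 mm higher (z = 15 mm); x and y square to its edges.
- plot_slab: fixed white card plate on the base board, 60 mm along its x, 76 mm along its y, 3 mm thick, the plot of the oblong block. Origin at the centre of its underside, top 3 mm higher (z = 15 mm).
- plot_round: fixed white card disc on the base board, 70 mm diameter, 3 mm thick, the plot of the round tower. Origin at the centre of its underside, top 3 mm higher (z = 15 mm).
- tray: fixed shallow open wooden tray on the table to one side (left or right, it varies), the side area: outside 270 mm along its x, 120 mm along its y, 15 mm high, walls and floor 5 mm thick. Origin at the centre of its underside; inner floor 5 mm above it. It holds the three buildings in a row along its x.
- stream_board: fixed board on the table on the other side, 130 mm along x, 170 mm along y: a blue stream 70 mm wide runs along x through its middle, a green bank 50 mm wide on either side, bank tops 12 mm above the underside. A brown footpath 54 mm wide runs along y over the middle of both banks; the bridge goes over the board's centre, its y along the board's y. Origin at the centre of the underside.
- jar: bystander: closed silvery jar, 68 mm diameter, 100 mm tall, standing beyond the base board's far side; to be left alone. Origin at the centre of its underside.

How it is judged:
By the outcome, as a careful person would: the job done as asked, in the order asked, and still so for the second after the job is handed in, with the robot touching nothing.
It also fails if it takes over 144 s, if anything falls off the work surface, if the arm or the gripper's body presses on something with over 40 N, if the wrist force passes 120 N, or if a joint passes its speed limit or range.

## Working session

There is one attempt and no reset: what is moved stays moved. The work goes in short steps, Python scripts to look and compute and a tool call to move; the robot and the scene stay as the last step left them, time stands still between calls to the robot, and variables do not carry over. Pictures are saved under pics/ and viewed, at most 14 in all, crops included, and the job is handed in when it is done.

Besides the shell and the picture viewer there is one more tool, called after "Emit:" in YAML: its name, and indented under it one key for each argument. apply_moves: Moves the arm, as the interface text tells. Its arguments: {"type":"object","properties":{"targets":{"type":"array","items":{"type":"object","properties":{"offset":{"type":"array","items":{"type":"number"}},"rot":{"type":"array","items":{"type":"number"}},"hand":{"type":"number"}}}}},"required":["targets"]}

```bash
ls; mkdir -p pics
python3 - <<'E'
from cell import ctrl
import cv2,numpy as np
np.set_printoptions(precision=4,suppress=True)
print(ctrl.get_state())
for n in("scene","top"):
    im,d=ctrl.get_image(n);cv2.imwrite(f"pics/{n}0.png",im[:,:,::-1]);np.savez(f"{n}0.npz",im=im,d=d)
    print(n,ctrl.get_calibration(n))
E
```

```text
pics
{'time': 0.0, 'q': array([ 1.2173,  0.6002, -0.0025,  1.6001,  0.0018,  0.9429, -0.0798]), 'joint_vel': array([-0.0001,  0.0007, -0.0005, -0.0003,  0.0002, -0.0008, -0.0004]), 'tau': array([ -0.0016, -77.6469,   1.5646, -25.8017,   0.0124,   0.009 ,
        -0.    ]), 'tcp_pos': array([ 0.1979, -0.697 ,  0.2304]), 'tcp_rot': array([-3.14  ,  0.0002,  0.2768]), 'force': array([-0.4101, -0.8314,  0.2322]), 'wrist_torque': array([-0.0129, -0.0353, -0.0033]), 'gripper_force': 0.0, 'opening': 0.08523162101266876}
scene {'intrinsics': array([[438.654 ,   0.    , 319.8432],
       [  0.    , 438.654 , 240.5201],
       [  0.    ,   0.    ,   1.    ]]), 'camera_from_world': array([[ 0.139 ,  0.9903,  0.0045, -0.0803],
       [ 0.6987, -0.0949, -0.7091, -0.393 ],
       [-0.7018,  0.1017, -0.7051,  1.529 ],
       [ 0.    ,  0.    ,  0.    ,  1.    ]])}
top {'intrinsics': array([[559.93  ,   0.    , 323.4641],
       [  0.    , 559.93  , 243.3203],
       [  0.    ,   0.    ,   1.    ]]), 'camera_from_world': array([[-0.0203, -0.9997, -0.012 ,  0.0299],
       [-0.9804,  0.0222, -0.1957,  0.6152],
       [ 0.1959,  0.0078, -0.9806,  0.9134],
       [ 0.    ,  0.    ,  0.    ,  1.    ]])}
```

View pics/top0.png

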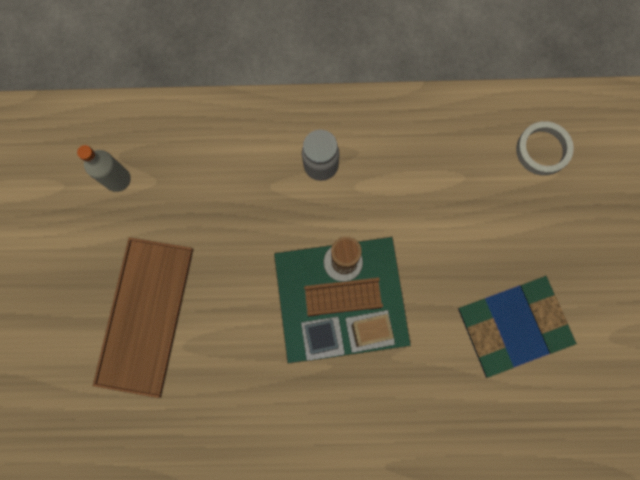

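View pics/scene0.png

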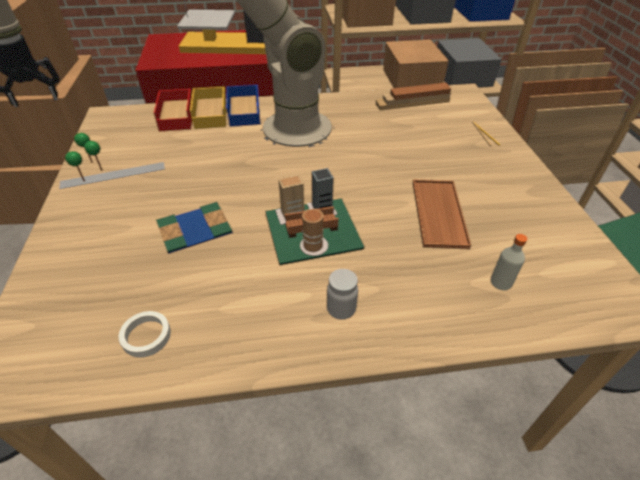

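The top view shows the square tower at (322,337), slab at (372,330), round tower at (346,255) and bridge at (343,297). The tray is on the left (+y) at (143,317) and the stream board on the right at (517,327). The jar is at (320,155). Next I measure with depth.

```bash
cat > h.py <<'E'
from cell import ctrl
import cv2,numpy as np
np.set_printoptions(precision=4,suppress=True)
def world(n,d):
    c=ctrl.get_calibration(n);K=c["intrinsics"];T=np.linalg.inv(c["camera_from_world"])
    v,u=np.mgrid[:480,:640]
    P=np.stack([(u-K[0,2])/K[0,0]*d,(v-K[1,2])/K[1,1]*d,d],-1)
    return P@T[:3,:3].T+T[:3,3]
def plane(n,uv,z):
    c=ctrl.get_calibration(n);K=c["intrinsics"];T=np.linalg.inv(c["camera_from_world"])
    uv=np.atleast_2d(uv).astype(float)
    r=np.c_[uv,np.ones(len(uv))]@np.linalg.inv(K).T@T[:3,:3].T
    s=(z-T[2,3])/r[:,2]
    return T[:3,3]+r*s[:,None]
def rect(mask,n,z):
    "largest blob -> min-area rect on plane z: centre(mm), size, yaw deg"
    k,lab,st,_=cv2.connectedComponentsWithStats(mask.astype(np.uint8))
    i=1+np.argmax(st[1:,4]);c=cv2.findContours((lab==i).astype(np.uint8),0,cv2.CHAIN_APPROX_NONE)[0][0][:,0]
    p=plane(n,c,z)[:,:2]*1000
    return cv2.minAreaRect(p.astype(np.float32)),p.mean(0),st[i,:5]
E
python3 - <<'E'
from h import *
for n in("top","scene"):
    f=np.load(f"{n}0.npz");d=f["d"];W=world(n,d);z=W[...,2]
    X,Y=W[...,0],W[...,1]
    m=(d>0)&(abs(z)<.006)&(abs(Y)<.3)&(X>.4)&(X<.9);print(n,"table z",np.median(z[m]),z[m].std())
    boxes={"sq":(.128,.45,.63,-.15,.15),}
    near=(X>.4)&(X<.8)&(abs(Y)<.15)
    for nm,lo,hi,zt in(("tall",.1195,.14,.127),("sq",.1265,.14,.130),("slab",.1195,.1265,.123),("round",.108,.119,.115),("bridge",.045,.06,.052)):
        m=near&(z>lo)&(z<hi)
        k,lab,st,_=cv2.connectedComponentsWithStats(m.astype(np.uint8))
        for i in range(1,k):
            if st[i,4]>60:
                r=rect(lab==i,n,zt);print(nm,r[0],r[2],"medz",np.median(z[lab==i]),"mean",np.mean(W[lab==i],0))
    t=(z>.006)&(z<.03)&(X>.4)&(X<.85)
    for nm,s,zt in(("tray",Y>.2,.015),("stream",Y<-.17,.012),("base",abs(Y)<.16,.012)):
        m=t&s;print(nm,rect(m,n,zt))
    hsv=cv2.cvtColor(f["im"],cv2.COLOR_RGB2HSV)
    m=(hsv[...,2]>110)&(hsv[...,1]<70)&near&(z>.006)&(z<.03)
    k,lab,st,_=cv2.connectedComponentsWithStats(m.astype(np.uint8))
    for i in range(1,k):
        if st[i,4]>40: print("plot",rect(lab==i,n,.015))
im=cv2.imread("pics/top0.png")[225:375,260:420];cv2.imwrite("pics/c.png",cv2.resize(im,None,fx=4.9,fy=4,interpolation=2) if 0 else cv2.resize(im,(640,600),interpolation=2))
E
```

```text
top table z 0.0016389610486893247 0.0018187292395837901
tall ((462.4261474609375, -58.594573974609375), (39.834022521972656, 56.01301574707031), 11.83236312866211) [353 314  41  33 918] medz 0.12494153266117985 mean [ 0.4624 -0.0588  0.1249]
tall ((453.95294189453125, 22.96698760986328), (46.22679901123047, 46.04751968383789), 11.234952926635742) [304 319  35  35 875] medz 0.1318722007503419 mean [0.4537 0.0228 0.1318]
sq ((453.9309387207031, 22.935213088989258), (45.915225982666016, 45.892215728759766), 11.234925270080566) [304 319  35  35 872] medz 0.13187808191216044 mean [0.4538 0.0229 0.1318]
slab ((462.5953674316406, -58.898773193359375), (40.0131721496582, 56.26491165161133), 11.83234977722168) [353 314  41  33 777] medz 0.12463830546488242 mean [ 0.4624 -0.0587  0.1245]
round ((590.5839233398438, -19.55974006652832), (47.50981521606445, 48.25322341918945), 88.69307708740234) [331 237  30  30 652] medz 0.1167568521037387 mean [ 0.5903 -0.0196  0.1166]
bridge ((755.8939208984375, 15.964027404785156), (21.636096954345703, 60.6788330078125), 7.639780521392822) [305 160  34  15  8
[... 3877 characters left out ...]
6794433594, 170.37705993652344), 18.46672821044922), array([ 477.5242, -324.8695]), array([ 156,  205,   76,   48, 1948], dtype=int32))
base (((527.9852905273438, -12.04669189453125), (206.25543212890625, 222.93475341796875), 6.860006809234619), array([546.6444, -13.6284]), array([ 265,  198,   99,   67, 2846], dtype=int32))
plot (((471.0927429199219, -93.67565155029297), (65.64442443847656, 20.454326629638672), 12.527554512023926), array([469.2727, -94.9154]), array([273, 208,  12,  17, 111], dtype=int32))
plot (((596.3504638671875, -17.489994049072266), (60.556087493896484, 74.1546401977539), 0.013852289877831936), array([600.6573, -17.7662]), array([299, 237,  30,  19, 219], dtype=int32))
```

View pics/c.png

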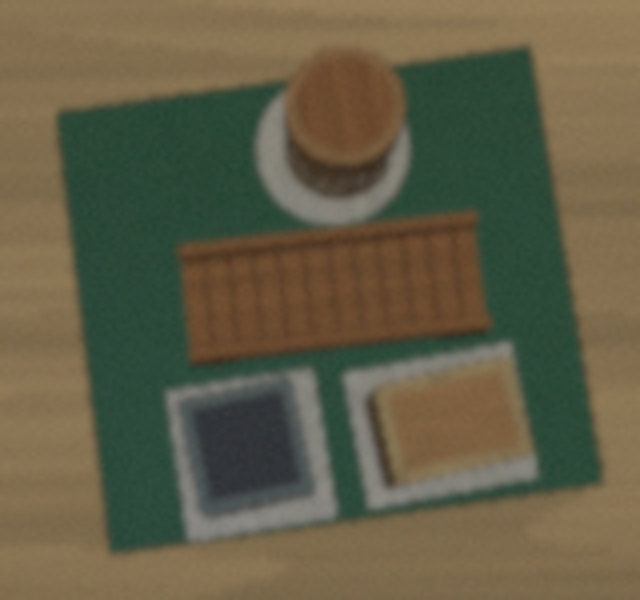

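The crop shows the plots as white plates with the buildings slightly off-square on them. The square tower is about 4° off its plot, and the bridge rails are clear at z≈52 mm. Next is a row planner and the tray corners from colour.

```bash
cat > plan.py <<'E'
import sys,json
from h import *
def plan(wps,start=None):
    "wps: (x,y,z mm, yaw deg, rows, hand mm); prints tool-frame rows, tool straight down"
    s=ctrl.get_state();p=np.r_[s["tcp_pos"]*1000,np.degrees(s["tcp_rot"][2])] if start is None else np.array(start,float)
    print("start",p.round(1),"rpy",np.degrees(s["tcp_rot"]).round(2))
    for x,y,z,yaw,n,hand in wps:
        w=np.array([x,y,z,yaw],float);p0=p.copy();out=[]
        for i in range(1,n+1):
            g=p0+(w-p0)*i/n;d=g-p;c,s_=np.cos(np.radians(p[3])),np.sin(np.radians(p[3]))
            o=np.round([c*d[0]+s_*d[1],s_*d[0]-c*d[1],-d[2]],0 if i<n else 1);r=round(-d[3],1)
            p[:2]+=[c*o[0]+s_*o[1],s_*o[0]-c*o[1]];p[2]-=o[2];p[3]-=r
            out.append([*(o+0.),r])
        print(hand,*[str([float(round(v,1)) for v in o]).replace(" ","") for o in out],"->",p.round(1))
if __name__=="__main__":
    a=json.loads(sys.argv[1]);plan(a,json.loads(sys.argv[2]) if len(sys.argv)>2 else None)
E
python3 - <<'E'
from h import *
f=np.load("top0.npz");W=world("top",f["d"]);hsv=cv2.cvtColor(f["im"],cv2.COLOR_RGB2HSV)
roi=np.zeros((480,640),bool);roi[220:410,80:210]=1
lab=cv2.cvtColor(f["im"],cv2.COLOR_RGB2LAB).astype(int)
print(lab[317,143],lab[317,220])
m=roi&(lab[...,1]>(lab[317,143,1]+lab[317,220,1])/2)
m=cv2.morphologyEx(m.astype(np.uint8),cv2.MORPH_CLOSE,np.ones((5,5)));m=cv2.morphologyEx(m,cv2.MORPH_OPEN,np.ones((5,5)))
print(rect(m,"top",.013))
E
python3 plan.py '[[453.9,22.9,205,102,17,85]]'
```

```text
[ 90 138 150] [124 132 149]
(((501.8041076660156, 341.84454345703125), (121.30111694335938, 269.9696350097656), 79.04669952392578), array([499.2184, 342.3896]), array([   94,   238,    97,   159, 10146], dtype=int32))
start [ 198.  -697.   230.5   15.9] rpy [-179.92    0.01   15.86]
85 [26.0,-37.0,1.0,-5.1] [29.0,-34.0,2.0,-5.0] [32.0,-31.0,1.0,-5.1] [35.0,-29.0,2.0,-5.1] [37.0,-25.0,1.0,-5.0] [39.0,-22.0,2.0,-5.1] [41.0,-18.0,1.0,-5.1] [43.0,-15.0,2.0,-5.0] [43.0,-11.0,1.0,-5.1] [45.0,-7.0,2.0,-5.1] [45.0,-3.0,1.0,-5.0] [45.0,1.0,2.0,-5.1] [44.0,5.0,1.0,-5.1] [44.0,9.0,2.0,-5.0] [44.0,12.0,1.0,-5.1] [41.0,17.0,2.0,-5.1] [40.6,19.8,1.5,-5.0] -> [453.9  22.9 205.  102. ]
```

Emit:
apply_moves:
  targets:
    - {"offset": [0.026,-0.037,0.001],"rot": [0,0,-5.1],"hand": 0.085}
    - {"offset": [0.029,-0.034,0.002],"rot": [0,0,-5.0],"hand": 0.085}
    - {"offset": [0.032,-0.031,0.001],"rot": [0,0,-5.1],"hand": 0.085}
    - {"offset": [0.035,-0.029,0.002],"rot": [0,0,-5.1],"hand": 0.085}
    - {"offset": [0.037,-0.025,0.001],"rot": [0,0,-5.0],"hand": 0.085}
    - {"offset": [0.039,-0.022,0.002],"rot": [0,0,-5.1],"hand": 0.085}
    - {"offset": [0.041,-0.018,0.001],"rot": [0,0,-5.1],"hand": 0.085}
    - {"offset": [0.043,-0.015,0.002],"rot": [0,0,-5.0],"hand": 0.085}

```text
time: 0.9
tcp_pos: [0.3188, -0.3569, 0.2192]
tcp_rot: [3.141, 0.0, 0.987]
force: [0.7, 0.4, -1.1]
opening: 0.0849
gripper_force: 0.0
```

Emit:
apply_moves:
  targets:
    - {"offset": [0.043,-0.011,0.001],"rot": [0,0,-5.1],"hand": 0.085}
    - {"offset": [0.045,-0.007,0.002],"rot": [0,0,-5.1],"hand": 0.085}
    - {"offset": [0.045,-0.003,0.001],"rot": [0,0,-5.0],"hand": 0.085}
    - {"offset": [0.045,0.001,0.002],"rot": [0,0,-5.1],"hand": 0.085}
    - {"offset": [0.044,0.005,0.001],"rot": [0,0,-5.1],"hand": 0.085}
    - {"offset": [0.044,0.009,0.002],"rot": [0,0,-5.0],"hand": 0.085}
    - {"offset": [0.044,0.012,0.001],"rot": [0,0,-5.1],"hand": 0.085}
    - {"offset": [0.041,0.017,0.002],"rot": [0,0,-5.1],"hand": 0.085}

```text
time: 1.7
tcp_pos: [0.4395, -0.0184, 0.2073]
tcp_rot: [-3.142, 0.0, 1.696]
force: [0.3, -0.8, 0.4]
opening: 0.0851
gripper_force: 0.0
```

Emit:
apply_moves:
  targets:
    - {"offset": [0.0406,0.0198,0.0015],"rot": [0,0,-5.0],"hand": 0.085}
    - {"offset": [0,0,0],"rot": [0,0,0],"hand": 0.085}
    - {"offset": [0,0,0],"rot": [0,0,0],"hand": 0.085}

```text
time: 2.0
tcp_pos: [0.4538, 0.0233, 0.2054]
tcp_rot: [-3.141, -0.0, 1.782]
force: [-1.0, -0.4, -0.1]
opening: 0.085
gripper_force: 0.0
```

Run:
```python
from h import *
s=ctrl.get_state();print(s["tcp_pos"],np.degrees(s["tcp_rot"]),s["q"],s["time"])
a=ctrl.get_image("top")[0];b=ctrl.get_image("scene")[0]
# square tower lower half fingers seen from scene
im=np.hstack([cv2.resize(a[210:370,240:440],(400,320)),cv2.resize(b[110:270,220:420],(400,320))]);cv2.imwrite("pics/a1.png",im[:,:,::-1])
```

```text
[0.4538 0.0233 0.2054] [-179.9471   -0.0165  102.0729] [ 0.2257  0.3571 -0.5202  2.2028  0.2917  0.6472 -0.2914] 2.0
```

View pics/a1.png

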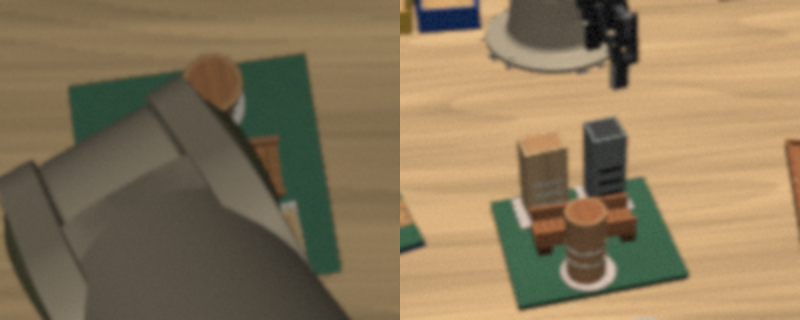

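The picture shows the gripper fingers above the grey tower, in line with it in the scene view at about (617,75) over (603,130). I'll go down and grip.

Emit:
apply_moves:
  targets:
    - {"offset": [0,0,0.03],"rot": [0,0,0],"hand": 0.085}
    - {"offset": [0,0,0.04],"rot": [0,0,0],"hand": 0.085}
    - {"offset": [0,0,0.035],"rot": [0,0,0],"hand": 0.085}
    - {"offset": [0,0,0.02],"rot": [0,0,0],"hand": 0.085}
    - {"offset": [0,0,0],"rot": [0,0,0],"hand": 0.085}

```text
time: 2.6
tcp_pos: [0.4524, 0.0209, 0.0788]
tcp_rot: [-3.137, 0.0, 1.777]
force: [1.5, 0.1, -0.7]
opening: 0.085
gripper_force: 0.0
```

Emit:
apply_moves:
  targets:
    - {"offset": [0,0,0],"rot": [0,0,0],"hand": 0.03}
    - {"offset": [0,0,0],"rot": [0,0,0],"hand": 0.03}
    - {"offset": [0,0,0],"rot": [0,0,0],"hand": 0.03}
    - {"offset": [0,0,0],"rot": [0,0,0],"hand": 0.03}
    - {"offset": [0,0,0],"rot": [0,0,0],"hand": 0.03}
    - {"offset": [0,0,0],"rot": [0,0,0],"hand": 0.03}

```text
time: 3.2
tcp_pos: [0.4547, 0.0221, 0.0821]
tcp_rot: [3.139, 0.001, 1.779]
force: [-0.9, -0.3, 7.5]
opening: 0.0454
gripper_force: 60.6
```

```bash
python3 - <<'E'
import numpy as np
th=np.radians(-11);u=np.array([np.cos(th),np.sin(th)])
for k in(-85,0,85):print(k,np.array([502,342])+k*u)
E
python3 plan.py '[[453.9,22.9,160,102,3,30],[418,358,160,169,10,30]]'
```

```text
-85 [418.56168941 358.21876461]
0 [502. 342.]
85 [585.43831059 325.78123539]
start [454.7  22.1  82.1 101.9] rpy [179.87   0.04 101.91]
30 [0.0,0.0,-26.0,-0.0] [1.0,0.0,-26.0,-0.1] [0.0,-0.6,-25.9,0.0] -> [453.9  22.9 160.  102. ]
30 [34.0,3.0,0.0,-6.7] [32.0,8.0,0.0,-6.7] [32.0,11.0,0.0,-6.7] [30.0,15.0,0.0,-6.7] [29.0,18.0,0.0,-6.7] [26.0,21.0,0.0,-6.7] [23.0,25.0,0.0,-6.7] [21.0,27.0,0.0,-6.7] [17.0,29.0,0.0,-6.7] [13.5,30.3,0.0,-6.7] -> [417.9 358.  160.  169. ]
```

Emit:
apply_moves:
  targets:
    - {"offset": [0,0,-0.02],"rot": [0,0,0],"hand": 0.03}
    - {"offset": [0,0,-0.03],"rot": [0,0,0],"hand": 0.03}
    - {"offset": [0,0,-0.03],"rot": [0,0,0],"hand": 0.03}

```text
time: 3.5
tcp_pos: [0.4537, 0.0223, 0.1623]
tcp_rot: [-3.141, 0.0, 1.779]
force: [1.5, -0.2, -1.4]
opening: 0.0457
gripper_force: 61.8
```

Emit:
apply_moves:
  targets:
    - {"offset": [0.034,0.003,0],"rot": [0,0,-6.7],"hand": 0.03}
    - {"offset": [0.032,0.008,0],"rot": [0,0,-6.7],"hand": 0.03}
    - {"offset": [0.032,0.011,0],"rot": [0,0,-6.7],"hand": 0.03}
    - {"offset": [0.03,0.015,0],"rot": [0,0,-6.7],"hand": 0.03}
    - {"offset": [0.029,0.018,0],"rot": [0,0,-6.7],"hand": 0.03}
    - {"offset": [0.026,0.021,0],"rot": [0,0,-6.7],"hand": 0.03}
    - {"offset": [0.023,0.025,0],"rot": [0,0,-6.7],"hand": 0.03}
    - {"offset": [0.021,0.027,0],"rot": [0,0,-6.7],"hand": 0.03}

```text
time: 4.3
tcp_pos: [0.4257, 0.292, 0.1618]
tcp_rot: [3.141, 0.001, 2.719]
force: [-0.0, 0.5, -2.3]
opening: 0.0457
gripper_force: 62.1
```

Emit:
apply_moves:
  targets:
    - {"offset": [0.017,0.029,0],"rot": [0,0,-6.7],"hand": 0.03}
    - {"offset": [0.0135,0.0303,0],"rot": [0,0,-6.7],"hand": 0.03}
    - {"offset": [0,0,0],"rot": [0,0,0],"hand": 0.03}
    - {"offset": [0,0,0],"rot": [0,0,0],"hand": 0.03}

```text
time: 4.7
tcp_pos: [0.4183, 0.3576, 0.1612]
tcp_rot: [3.142, 0.0, 2.949]
force: [0.8, 0.4, -2.0]
opening: 0.0456
gripper_force: 62.1
```

```bash
python3 - <<'E'
from h import *
a,d=ctrl.get_image("top");b=ctrl.get_image("scene")[0]
im=np.hstack([cv2.resize(a[220:420,60:310],(400,320)),cv2.resize(b[90:250,340:540],(400,320))]);cv2.imwrite("pics/a2.png",im[:,:,::-1])
E
python3 plan.py '[[418,358,110,169,2,30],[418,358,71,169,3,30]]'
```

```text
start [418.8 356.1 161.  168.8] rpy [-179.94    0.04  168.84]
30 [1.0,1.0,25.0,-0.1] [0.1,0.7,26.0,-0.1] -> [418. 358. 110. 169.]
30 [0.0,0.0,13.0,0.0] [0.0,0.0,13.0,0.0] [0.0,0.0,13.0,0.0] -> [418. 358.  71. 169.]
```

View pics/a2.png

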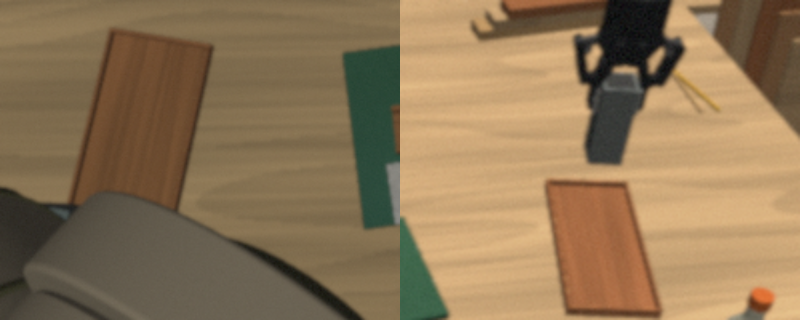

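The tower hangs upright between the fingers (right view, about (612,120)), at the robot end of the tray. I'll lower and release it.

Emit:
apply_moves:
  targets:
    - {"offset": [0,0,0.03],"rot": [0,0,0],"hand": 0.03}
    - {"offset": [0,0,0.03],"rot": [0,0,0],"hand": 0.03}
    - {"offset": [0,0,0.018],"rot": [0,0,0],"hand": 0.03}
    - {"offset": [0,0,0.009],"rot": [0,0,0],"hand": 0.03}
    - {"offset": [0,0,0.002],"rot": [0,0,0],"hand": 0.03}
    - {"offset": [0,0,0],"rot": [0,0,0],"hand": 0.03}

```text
time: 5.4
tcp_pos: [0.4189, 0.3567, 0.0724]
tcp_rot: [-3.141, 0.001, 2.948]
force: [-0.4, 0.4, -2.0]
opening: 0.0454
gripper_force: 62.1
```

Emit:
apply_moves:
  targets:
    - {"offset": [0,0,0.001],"rot": [0,0,0],"hand": 0.03}
    - {"offset": [0,0,0],"rot": [0,0,0],"hand": 0.03}

```text
time: 5.6
tcp_pos: [0.4191, 0.3571, 0.072]
tcp_rot: [3.141, 0.002, 2.948]
force: [-1.0, -2.5, 9.7]
opening: 0.0453
gripper_force: 63.2
```

Emit:
apply_moves:
  targets:
    - {"offset": [0,0,0],"rot": [0,0,0],"hand": 0.06}
    - {"offset": [0,0,0],"rot": [0,0,0],"hand": 0.085}
    - {"offset": [0,0,0],"rot": [0,0,0],"hand": 0.085}
    - {"offset": [0,0,0],"rot": [0,0,0],"hand": 0.085}
    - {"offset": [0,0,-0.02],"rot": [0,0,0],"hand": 0.085}
    - {"offset": [0,0,-0.04],"rot": [0,0,0],"hand": 0.085}
    - {"offset": [0,0,-0.045],"rot": [0,0,0],"hand": 0.085}
    - {"offset": [0,0,-0.03],"rot": [0,0,0],"hand": 0.085}

```text
time: 6.4
tcp_pos: [0.4184, 0.3582, 0.2082]
tcp_rot: [3.14, 0.0, 2.949]
force: [0.5, -0.0, 0.1]
opening: 0.085
gripper_force: 0.0
```

```bash
python3 plan.py '[[462.5,-58.7,205,102,11,85],[462.5,-58.7,73,102,4,85]]' '[418,358,205,168.9]'
python3 - <<'E'
from h import *
a,d=ctrl.get_image("top")
f=np.load("top0.npz")["im"][305:360,340:405]
cv2.imwrite("pics/s.png",cv2.resize(f,(650,550),interpolation=cv2.INTER_CUBIC)[:,:,::-1])
E
```

```text
start [418.  358.  205.  168.9] rpy [179.91   0.02 168.99]
85 [-11.0,-36.0,0.0,6.1] [-15.0,-35.0,0.0,6.1] [-19.0,-34.0,0.0,6.0] [-22.0,-31.0,0.0,6.1] [-25.0,-28.0,0.0,6.1] [-28.0,-26.0,0.0,6.1] [-31.0,-22.0,0.0,6.1] [-33.0,-19.0,0.0,6.1] [-35.0,-16.0,0.0,6.0] [-36.0,-12.0,0.0,6.1] [-37.3,-7.7,0.0,6.1] -> [462.5 -58.7 205.  102. ]
85 [0.0,0.0,33.0,0.0] [0.0,0.0,33.0,0.0] [0.0,0.0,33.0,0.0] [0.0,0.0,33.0,0.0] -> [462.5 -58.7  73.  102. ]
```

View pics/s.png

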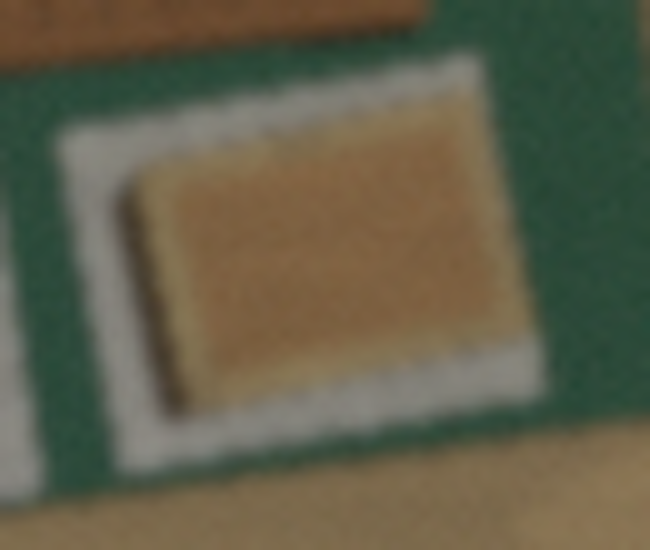

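The slab is rotated about 12° and its long side runs along y, so closing along its x at yaw 102 fits. I'll move over it and grip.

Emit:
apply_moves:
  targets:
    - {"offset": [-0.011,-0.036,0],"rot": [0,0,6.1],"hand": 0.085}
    - {"offset": [-0.015,-0.035,0],"rot": [0,0,6.1],"hand": 0.085}
    - {"offset": [-0.019,-0.034,0],"rot": [0,0,6.0],"hand": 0.085}
    - {"offset": [-0.022,-0.031,0],"rot": [0,0,6.1],"hand": 0.085}
    - {"offset": [-0.025,-0.028,0],"rot": [0,0,6.1],"hand": 0.085}
    - {"offset": [-0.028,-0.026,0],"rot": [0,0,6.1],"hand": 0.085}
    - {"offset": [-0.031,-0.022,0],"rot": [0,0,6.1],"hand": 0.085}
    - {"offset": [-0.033,-0.019,0],"rot": [0,0,6.1],"hand": 0.085}

```text
time: 7.25
tcp_pos: [0.4514, 0.0533, 0.2057]
tcp_rot: [3.141, 0.0, 2.095]
force: [1.0, 0.3, 0.7]
opening: 0.0849
gripper_force: 0.0
```

Emit:
apply_moves:
  targets:
    - {"offset": [-0.035,-0.016,0],"rot": [0,0,6.0],"hand": 0.085}
    - {"offset": [-0.036,-0.012,0],"rot": [0,0,6.1],"hand": 0.085}
    - {"offset": [-0.0373,-0.0077,0],"rot": [0,0,6.1],"hand": 0.085}
    - {"offset": [0,0,0],"rot": [0,0,0],"hand": 0.085}
    - {"offset": [0,0,0],"rot": [0,0,0],"hand": 0.085}

```text
time: 7.75
tcp_pos: [0.4632, -0.0595, 0.2055]
tcp_rot: [-3.141, -0.0, 1.78]
force: [-0.6, 0.9, 0.4]
opening: 0.0848
gripper_force: 0.0
```

Emit:
apply_moves:
  targets:
    - {"offset": [0,0,0.03],"rot": [0,0,0],"hand": 0.085}
    - {"offset": [0,0,0.04],"rot": [0,0,0],"hand": 0.085}
    - {"offset": [0,0,0.04],"rot": [0,0,0],"hand": 0.085}
    - {"offset": [0,0,0.023],"rot": [0,0,0],"hand": 0.085}
    - {"offset": [0,0,0],"rot": [0,0,0],"hand": 0.085}
    - {"offset": [0,0,0],"rot": [0,0,0],"hand": 0.085}

```text
time: 8.35
tcp_pos: [0.4634, -0.0576, 0.0729]
tcp_rot: [-3.141, -0.001, 1.784]
force: [0.1, 0.2, 0.2]
opening: 0.0851
gripper_force: 0.0
```

Emit:
apply_moves:
  targets:
    - {"offset": [0,0,0],"rot": [0,0,0],"hand": 0.025}
    - {"offset": [0,0,0],"rot": [0,0,0],"hand": 0.025}
    - {"offset": [0,0,0],"rot": [0,0,0],"hand": 0.025}
    - {"offset": [0,0,0],"rot": [0,0,0],"hand": 0.025}
    - {"offset": [0,0,0],"rot": [0,0,0],"hand": 0.025}
    - {"offset": [0,0,0],"rot": [0,0,0],"hand": 0.025}

```text
time: 8.95
tcp_pos: [0.4638, -0.0593, 0.0738]
tcp_rot: [3.14, 0.001, 1.781]
force: [-0.6, 0.5, 9.6]
opening: 0.0395
gripper_force: 59.0
```

```bash
python3 plan.py '[[462.5,-58.7,152,102,3,25],[502,342,152,169,12,25],[502,342,66,169,4,25]]' '[462.5,-58.7,72,102]'
```

```text
start [462.5 -58.7  72.  102. ] rpy [179.91   0.04 102.03]
25 [0.0,0.0,-27.0,-0.0] [0.0,0.0,-26.0,-0.0] [0.0,0.0,-27.0,-0.0] -> [462.5 -58.7 152.  102. ]
25 [32.0,10.0,0.0,-5.6] [31.0,13.0,0.0,-5.6] [29.0,17.0,0.0,-5.6] [28.0,19.0,0.0,-5.5] [26.0,21.0,0.0,-5.6] [23.0,24.0,0.0,-5.6] [21.0,26.0,0.0,-5.6] [19.0,28.0,0.0,-5.6] [15.0,30.0,0.0,-5.6] [13.0,31.0,0.0,-5.5] [9.0,32.0,0.0,-5.6] [6.7,33.1,0.0,-5.6] -> [502. 342. 152. 169.]
25 [0.0,0.0,22.0,-0.0] [0.0,0.0,21.0,-0.0] [0.0,0.0,22.0,-0.0] [0.0,0.0,21.0,-0.0] -> [502. 342.  66. 169.]
```

Emit:
apply_moves:
  targets:
    - {"offset": [0,0,-0.02],"rot": [0,0,0],"hand": 0.025}
    - {"offset": [0,0,-0.03],"rot": [0,0,0],"hand": 0.025}
    - {"offset": [0,0,-0.03],"rot": [0,0,0],"hand": 0.025}

```text
time: 9.25
tcp_pos: [0.4628, -0.0591, 0.1538]
tcp_rot: [-3.141, -0.0, 1.781]
force: [0.8, -0.8, -1.7]
opening: 0.0396
gripper_force: 61.1
```

Emit:
apply_moves:
  targets:
    - {"offset": [0.032,0.01,0],"rot": [0,0,-5.6],"hand": 0.025}
    - {"offset": [0.031,0.013,0],"rot": [0,0,-5.6],"hand": 0.025}
    - {"offset": [0.029,0.017,0],"rot": [0,0,-5.6],"hand": 0.025}
    - {"offset": [0.028,0.019,0],"rot": [0,0,-5.5],"hand": 0.025}
    - {"offset": [0.026,0.021,0],"rot": [0,0,-5.6],"hand": 0.025}
    - {"offset": [0.023,0.024,0],"rot": [0,0,-5.6],"hand": 0.025}
    - {"offset": [0.021,0.026,0],"rot": [0,0,-5.6],"hand": 0.025}
    - {"offset": [0.019,0.028,0],"rot": [0,0,-5.6],"hand": 0.025}

```text
time: 10.05
tcp_pos: [0.489, 0.209, 0.1531]
tcp_rot: [-3.141, 0.001, 2.565]
force: [0.5, -0.3, -2.9]
opening: 0.0393
gripper_force: 61.4
```

Emit:
apply_moves:
  targets:
    - {"offset": [0.015,0.03,0],"rot": [0,0,-5.6],"hand": 0.025}
    - {"offset": [0.013,0.031,0],"rot": [0,0,-5.5],"hand": 0.025}
    - {"offset": [0.009,0.032,0],"rot": [0,0,-5.6],"hand": 0.025}
    - {"offset": [0.0067,0.0331,0],"rot": [0,0,-5.6],"hand": 0.025}
    - {"offset": [0,0,0],"rot": [0,0,0],"hand": 0.025}
    - {"offset": [0,0,0],"rot": [0,0,0],"hand": 0.025}

```text
time: 10.65
tcp_pos: [0.5021, 0.3418, 0.1526]
tcp_rot: [-3.141, -0.001, 2.951]
force: [1.1, -0.1, -2.3]
opening: 0.0391
gripper_force: 61.7
```

Emit:
apply_moves:
  targets:
    - {"offset": [0,0,0.03],"rot": [0,0,0],"hand": 0.025}
    - {"offset": [0,0,0.03],"rot": [0,0,0],"hand": 0.025}
    - {"offset": [0,0,0.018],"rot": [0,0,0],"hand": 0.025}
    - {"offset": [0,0,0.008],"rot": [0,0,0],"hand": 0.025}
    - {"offset": [0,0,0.002],"rot": [0,0,0],"hand": 0.025}
    - {"offset": [0,0,0.001],"rot": [0,0,0],"hand": 0.025}
    - {"offset": [0,0,0],"rot": [0,0,0],"hand": 0.025}

```text
time: 11.35
tcp_pos: [0.503, 0.3418, 0.0646]
tcp_rot: [3.141, 0.001, 2.95]
force: [-0.2, -0.7, -2.6]
opening: 0.0391
gripper_force: 61.5
```

Emit:
apply_moves:
  targets:
    - {"offset": [0,0,0.001],"rot": [0,0,0],"hand": 0.025}
    - {"offset": [0,0,0],"rot": [0,0,0],"hand": 0.025}

```text
time: 11.55
tcp_pos: [0.503, 0.3419, 0.0639]
tcp_rot: [3.141, 0.001, 2.95]
force: [-0.0, -0.6, 4.9]
opening: 0.0393
gripper_force: 62.1
```

Emit:
apply_moves:
  targets:
    - {"offset": [0,0,0],"rot": [0,0,0],"hand": 0.06}
    - {"offset": [0,0,0],"rot": [0,0,0],"hand": 0.085}
    - {"offset": [0,0,0],"rot": [0,0,0],"hand": 0.085}
    - {"offset": [0,0,0],"rot": [0,0,0],"hand": 0.085}
    - {"offset": [0,0,-0.02],"rot": [0,0,0],"hand": 0.085}
    - {"offset": [0,0,-0.04],"rot": [0,0,0],"hand": 0.085}
    - {"offset": [0,0,-0.05],"rot": [0,0,0],"hand": 0.085}
    - {"offset": [0,0,-0.03],"rot": [0,0,0],"hand": 0.085}

```text
time: 12.35
tcp_pos: [0.5026, 0.3427, 0.2059]
tcp_rot: [3.139, 0.001, 2.951]
force: [0.0, -0.1, 0.2]
opening: 0.0849
gripper_force: 0.0
```

```bash
python3 plan.py '[[590,-19.5,203,120,9,85]]' '[502,342,203,169]';python3 plan.py '[[585.5,326,147,169,10,30]]' '[590,-19.5,147,120]'
```

```text
start [502. 342. 203. 169.] rpy [179.88   0.06 169.09]
85 [-17.0,-38.0,0.0,5.4] [-21.0,-35.0,0.0,5.5] [-24.0,-34.0,0.0,5.4] [-27.0,-31.0,0.0,5.5] [-30.0,-29.0,0.0,5.4] [-33.0,-25.0,0.0,5.5] [-34.0,-22.0,0.0,5.4] [-37.0,-19.0,0.0,5.5] [-38.7,-15.6,0.0,5.4] -> [590.  -19.5 203.  120. ]
start [590.  -19.5 147.  120. ] rpy [179.88   0.06 169.09]
30 [30.0,17.0,0.0,-4.9] [29.0,19.0,0.0,-4.9] [27.0,22.0,0.0,-4.9] [24.0,24.0,0.0,-4.9] [23.0,26.0,0.0,-4.9] [21.0,28.0,0.0,-4.9] [18.0,29.0,0.0,-4.9] [15.0,31.0,0.0,-4.9] [13.0,32.0,0.0,-4.9] [9.5,33.5,0.0,-4.9] -> [585.5 326.  147.  169. ]
```

Emit:
apply_moves:
  targets:
    - {"offset": [-0.017,-0.038,0],"rot": [0,0,5.4],"hand": 0.085}
    - {"offset": [-0.021,-0.035,0],"rot": [0,0,5.5],"hand": 0.085}
    - {"offset": [-0.024,-0.034,0],"rot": [0,0,5.4],"hand": 0.085}
    - {"offset": [-0.027,-0.031,0],"rot": [0,0,5.5],"hand": 0.085}
    - {"offset": [-0.03,-0.029,0],"rot": [0,0,5.4],"hand": 0.085}
    - {"offset": [-0.033,-0.025,0],"rot": [0,0,5.5],"hand": 0.085}
    - {"offset": [-0.034,-0.022,0],"rot": [0,0,5.4],"hand": 0.085}
    - {"offset": [-0.037,-0.019,0],"rot": [0,0,5.5],"hand": 0.085}

```text
time: 13.15
tcp_pos: [0.5813, 0.0192, 0.2028]
tcp_rot: [3.141, -0.0, 2.186]
force: [0.5, 0.1, -0.5]
opening: 0.085
gripper_force: 0.0
```

Emit:
apply_moves:
  targets:
    - {"offset": [-0.0387,-0.0156,0],"rot": [0,0,5.4],"hand": 0.085}
    - {"offset": [0,0,0],"rot": [0,0,0],"hand": 0.085}
    - {"offset": [0,0,0.03],"rot": [0,0,0],"hand": 0.085}
    - {"offset": [0,0,0.045],"rot": [0,0,0],"hand": 0.085}
    - {"offset": [0,0,0.045],"rot": [0,0,0],"hand": 0.085}
    - {"offset": [0,0,0.018],"rot": [0,0,0],"hand": 0.085}
    - {"offset": [0,0,0],"rot": [0,0,0],"hand": 0.085}

```text
time: 13.85
tcp_pos: [0.589, -0.0191, 0.062]
tcp_rot: [-3.137, -0.003, 2.097]
force: [0.1, -0.0, 0.3]
opening: 0.085
gripper_force: 0.0
```

Emit:
apply_moves:
  targets:
    - {"offset": [0,0,0],"rot": [0,0,0],"hand": 0.03}
    - {"offset": [0,0,0],"rot": [0,0,0],"hand": 0.03}
    - {"offset": [0,0,0],"rot": [0,0,0],"hand": 0.03}
    - {"offset": [0,0,0],"rot": [0,0,0],"hand": 0.03}
    - {"offset": [0,0,0],"rot": [0,0,0],"hand": 0.03}
    - {"offset": [0,0,0],"rot": [0,0,0],"hand": 0.03}

```text
time: 14.45
tcp_pos: [0.5918, -0.0196, 0.0665]
tcp_rot: [3.139, 0.001, 2.095]
force: [-1.5, 0.7, 7.3]
opening: 0.049
gripper_force: 61.3
```

Emit:
apply_moves:
  targets:
    - {"offset": [0,0,-0.02],"rot": [0,0,0],"hand": 0.03}
    - {"offset": [0,0,-0.03],"rot": [0,0,0],"hand": 0.03}
    - {"offset": [0,0,-0.03],"rot": [0,0,0],"hand": 0.03}
    - {"offset": [0,0,0],"rot": [0,0,0],"hand": 0.03}

```text
time: 14.85
tcp_pos: [0.593, -0.0196, 0.1492]
tcp_rot: [3.136, 0.003, 2.095]
force: [0.7, 1.2, -1.0]
opening: 0.0488
gripper_force: 62.1
```

Emit:
apply_moves:
  targets:
    - {"offset": [0.03,0.017,0],"rot": [0,0,-4.9],"hand": 0.03}
    - {"offset": [0.029,0.019,0],"rot": [0,0,-4.9],"hand": 0.03}
    - {"offset": [0.027,0.022,0],"rot": [0,0,-4.9],"hand": 0.03}
    - {"offset": [0.024,0.024,0],"rot": [0,0,-4.9],"hand": 0.03}
    - {"offset": [0.023,0.026,0],"rot": [0,0,-4.9],"hand": 0.03}
    - {"offset": [0.021,0.028,0],"rot": [0,0,-4.9],"hand": 0.03}
    - {"offset": [0.018,0.029,0],"rot": [0,0,-4.9],"hand": 0.03}
    - {"offset": [0.015,0.031,0],"rot": [0,0,-4.9],"hand": 0.03}

```text
time: 15.65
tcp_pos: [0.5866, 0.2574, 0.1448]
tcp_rot: [-3.141, 0.0, 2.783]
force: [1.2, -0.4, -0.3]
opening: 0.0489
gripper_force: 61.9
```

Emit:
apply_moves:
  targets:
    - {"offset": [0.013,0.032,0],"rot": [0,0,-4.9],"hand": 0.03}
    - {"offset": [0.0095,0.0335,0],"rot": [0,0,-4.9],"hand": 0.03}
    - {"offset": [0,0,0],"rot": [0,0,0],"hand": 0.03}
    - {"offset": [0,0,0],"rot": [0,0,0],"hand": 0.03}

```text
time: 16.05
tcp_pos: [0.5855, 0.3262, 0.1444]
tcp_rot: [-3.141, -0.0, 2.951]
force: [0.1, -1.0, -0.5]
opening: 0.0491
gripper_force: 62.2
```

Emit:
apply_moves:
  targets:
    - {"offset": [0,0,0.03],"rot": [0,0,0],"hand": 0.03}
    - {"offset": [0,0,0.03],"rot": [0,0,0],"hand": 0.03}
    - {"offset": [0,0,0.018],"rot": [0,0,0],"hand": 0.03}
    - {"offset": [0,0,0.008],"rot": [0,0,0],"hand": 0.03}
    - {"offset": [0,0,0.002],"rot": [0,0,0],"hand": 0.03}
    - {"offset": [0,0,0.0015],"rot": [0,0,0],"hand": 0.03}
    - {"offset": [0,0,0],"rot": [0,0,0],"hand": 0.03}

```text
time: 16.75
tcp_pos: [0.5864, 0.3253, 0.0567]
tcp_rot: [-3.141, 0.001, 2.95]
force: [-1.6, -2.2, 4.4]
opening: 0.0492
gripper_force: 62.7
```

Emit:
apply_moves:
  targets:
    - {"offset": [0,0,0],"rot": [0,0,0],"hand": 0.06}
    - {"offset": [0,0,0],"rot": [0,0,0],"hand": 0.085}
    - {"offset": [0,0,0],"rot": [0,0,0],"hand": 0.085}
    - {"offset": [0,0,0],"rot": [0,0,0],"hand": 0.085}
    - {"offset": [0,0,-0.02],"rot": [0,0,0],"hand": 0.085}
    - {"offset": [0,0,-0.04],"rot": [0,0,0],"hand": 0.085}
    - {"offset": [0,0,-0.05],"rot": [0,0,0],"hand": 0.085}
    - {"offset": [0,0,-0.04],"rot": [0,0,0],"hand": 0.085}

```text
time: 17.55
tcp_pos: [0.5859, 0.3263, 0.2076]
tcp_rot: [3.141, 0.0, 2.951]
force: [1.1, -0.5, -0.1]
opening: 0.085
gripper_force: 0.0
```

```bash
python3 plan.py '[[150,620,205,169,11,85]]' '[586,325.5,205,169]'
```

```text
start [586.  325.5 205.  169. ] rpy [179.94   0.01 169.09]
85 [44.0,19.0,0.0,-0.0] [44.0,18.0,0.0,-0.0] [44.0,19.0,0.0,-0.0] [44.0,19.0,0.0,-0.0] [44.0,19.0,0.0,-0.0] [44.0,18.0,0.0,-0.0] [44.0,19.0,0.0,-0.0] [44.0,19.0,0.0,-0.0] [44.0,18.0,0.0,-0.0] [44.0,19.0,0.0,-0.0] [44.2,18.9,0.0,-0.0] -> [150. 620. 205. 169.]
```

Emit:
apply_moves:
  targets:
    - {"offset": [0.044,0.019,0],"rot": [0,0,0],"hand": 0.085}
    - {"offset": [0.044,0.019,0],"rot": [0,0,0],"hand": 0.085}
    - {"offset": [0.044,0.019,0],"rot": [0,0,0],"hand": 0.085}
    - {"offset": [0.044,0.019,0],"rot": [0,0,0],"hand": 0.085}
    - {"offset": [0.044,0.019,0],"rot": [0,0,0],"hand": 0.085}
    - {"offset": [0.044,0.018,0],"rot": [0,0,0],"hand": 0.085}
    - {"offset": [0.044,0.018,0],"rot": [0,0,0],"hand": 0.085}
    - {"offset": [0.044,0.018,0],"rot": [0,0,0],"hand": 0.085}

```text
time: 18.35
tcp_pos: [0.267, 0.5397, 0.2054]
tcp_rot: [3.141, 0.0, 2.951]
force: [-0.0, 1.6, -0.2]
opening: 0.0854
gripper_force: 0.0
```

Emit:
apply_moves:
  targets:
    - {"offset": [0.044,0.019,0],"rot": [0,0,0],"hand": 0.085}
    - {"offset": [0.044,0.019,0],"rot": [0,0,0],"hand": 0.085}
    - {"offset": [0.044,0.019,0],"rot": [0,0,0],"hand": 0.085}
    - {"offset": [0,0,0],"rot": [0,0,0],"hand": 0.085}
    - {"offset": [0,0,0],"rot": [0,0,0],"hand": 0.085}

```text
time: 18.85
tcp_pos: [0.1482, 0.6203, 0.2051]
tcp_rot: [-3.141, -0.0, 2.954]
force: [1.2, 0.1, 0.8]
opening: 0.085
gripper_force: 0.0
```

Run:
```python
from h import *
s=ctrl.get_state();print(s["tcp_pos"],s["q"])
ims=[ctrl.get_image("top") for _ in range(6)]
a=np.mean([i[0] for i in ims],0).astype(np.uint8);d=np.median([i[1] for i in ims],0)
np.savez("top1.npz",im=a,d=d);cv2.imwrite("pics/top1.png",a[:,:,::-1])
W=world("top",d);X,Y,z=W[...,0],W[...,1],W[...,2]-.0015
t=(X>.38)&(X<.65)&(Y>.27)&(Y<.42)
for nm,lo,hi,zt in(("sq",.116,.13,.120),("slab",.109,.116,.113),("round",.098,.109,.105)):
    m=t&(z>lo)&(z<hi);r=rect(m,"top",zt);print(nm,r[0],r[2][4])
near=(X>.4)&(X<.66)&(abs(Y)<.14)
hsv=cv2.cvtColor(a,cv2.COLOR_RGB2HSV)
m=(hsv[...,2]>90)&(hsv[...,1]<70)&near&(z>.006)&(z<.03)
k,lab,st,_=cv2.connectedComponentsWithStats(m.astype(np.uint8))
for i in range(1,k):
    if st[i,4]>100: print("plot",rect(lab==i,"top",.015))
m=near&(z>.045)&(z<.06)
k,lab,st,_=cv2.connectedComponentsWithStats(m.astype(np.uint8))
for i in range(1,k):
    if st[i,4]>100: print("rail",rect(lab==i,"top",.052)[0])
g=(hsv[...,0]>35)&(hsv[...,0]<125)&(hsv[...,1]>90)&(X>.36)&(X<.6)&(Y<-.17)
g=cv2.morphologyEx(((X>.3)&(X<.6)&(Y<-.2)&(Y>-.45)&(hsv[...,1]>0)).astype(np.uint8),0,np.ones((1,1)))
b=(hsv[...,0]>100)&(hsv[...,0]<130)&(hsv[...,1]>120)&(Y<-.2);r=rect(b,"top",.006);print("blue",r[0],r[2])
t=(z>.0065)&(z<.03)&(X>.3)&(X<.6)&(Y<-.17);print("stream",rect(t,"top",.012)[0])
cv2.imwrite("pics/st.png",cv2.resize(a[265:385,450:585],(675,600),interpolation=2)[:,:,::-1])
```

```text
[0.1482 0.6203 0.2051] [-0.9238  0.6345 -0.785   1.8008  0.5462  0.9374 -0.5638]
sq ((419.3642578125, 357.2913513183594), (47.101253509521484, 46.11787796020508), 78.71056365966797) 893
slab ((503.44183349609375, 341.6884460449219), (41.16987228393555, 55.95229721069336), 78.78418731689453) 884
round ((586.8349609375, 324.23980712890625), (49.3536262512207, 49.90675735473633), 2.26143741607666) 726
plot (((589.8490600585938, -17.647369384765625), (68.87946319580078, 69.7222671508789), 88.74945831298828), array([590.3062, -16.9553]), array([ 324,  243,   39,   39, 1192], dtype=int32))
plot (((465.3974914550781, -61.454681396484375), (62.58769226074219, 78.6759033203125), 9.341690063476562), array([465.3099, -61.2174]), array([ 345,  310,   50,   43, 1591], dtype=int32))
plot (((454.14788818359375, 22.482707977294922), (69.2624740600586, 68.6861572265625), 7.89715051651001), array([453.775 ,  22.5562]), array([ 301,  317,   44,   44, 1541], dtype=int32))
rail ((545.9715576171875, -12.509040832519531), (5.924001216888428, 128.9479217529297), 5.30648136138916)
rail ((501.3931579589844, -17.105262756347656), (5.530246257781982, 129.84315490722656), 5.368785381317139)
blue ((470.16949462890625, -323.8116149902344), (125.23977661132812, 68.35957336425781), 18.686742782592773) [ 486  287   63   79 2687]
stream ((454.000732421875, -276.7879333496094), (130.08963012695312, 76.5585708618164), 18.67036247253418)
```

View pics/top1.png

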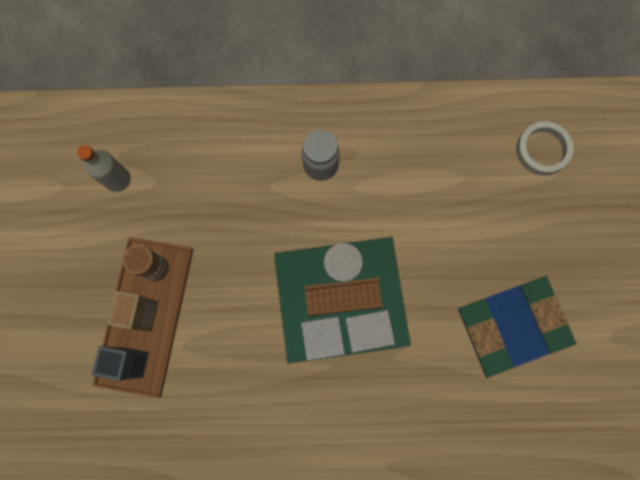

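View pics/st.png

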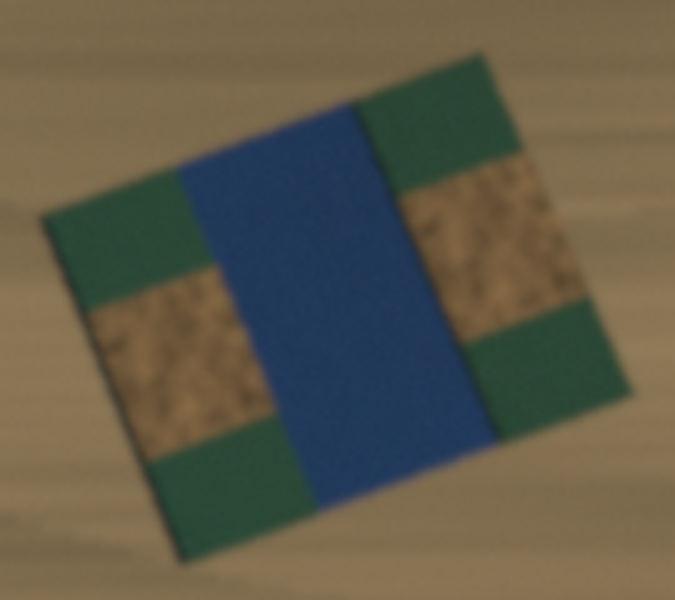

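All three buildings stand in the tray at (140,260), (128,312) and (113,362), and the bridge is unmoved at (343,297). The plots are now fully visible. In the 5x crop the stream board's corners are at (42,215), (482,53), (632,393) and (182,562).

```bash
python3 - <<'E'
from h import *
def P(l): return plane("top",(np.array(l,float)+.5)/5-.5+[450,265],.012)[:,:2]*1000
c=P([(42,215),(482,53),(632,393),(182,562)]);p=P([(88,308),(218,265),(275,415),(150,462),(400,190),(525,150),(590,297),(465,343)])
print(c,c.mean(0),p.mean(0));
for a,b in((0,1),(3,2),(0,3),(1,2)):
    d=c[b]-c[a];print(np.hypot(*d),np.degrees(np.arctan2(d[1],d[0]))%90)
d=p[[4,5,6,7]].mean(0)-p[:4].mean(0);print("path",np.degrees(np.arctan2(d[1],d[0]))%90)
E
python3 plan.py '[[523.7,-14.8,205,95.3,16,85]]' '[148.8,620,205,169]'
```

```text
[[ 503.2001 -220.4375]
 [ 557.9157 -382.28  ]
 [ 436.5193 -422.9657]
 [ 381.9113 -260.9331]] [ 469.8866 -321.6541] [ 469.9044 -323.2938]
170.84141201509624 18.679310266199465
170.98713929761016 18.62477891203504
127.87059840855122 18.46298738107035
128.03286815870888 18.528441410826844
path 18.864974119322312
start [148.8 620.  205.  169. ] rpy [-179.98    0.03  168.93]
85 [-31.0,-34.0,0.0,4.6] [-33.0,-32.0,0.0,4.6] [-36.0,-30.0,0.0,4.6] [-37.0,-26.0,0.0,4.6] [-40.0,-23.0,0.0,4.6] [-42.0,-20.0,0.0,4.6] [-43.0,-16.0,0.0,4.6] [-44.0,-13.0,0.0,4.7] [-45.0,-9.0,0.0,4.6] [-46.0,-6.0,0.0,4.6] [-46.0,-1.0,0.0,4.6] [-46.0,1.0,0.0,4.6] [-46.0,6.0,0.0,4.6] [-45.0,9.0,0.0,4.6] [-44.0,13.0,0.0,4.6] [-43.5,16.1,0.0,4.6] -> [523.7 -14.8 205.   95.3]
```

Emit:
apply_moves:
  targets:
    - {"offset": [-0.031,-0.034,0],"rot": [0,0,4.6],"hand": 0.085}
    - {"offset": [-0.033,-0.032,0],"rot": [0,0,4.6],"hand": 0.085}
    - {"offset": [-0.036,-0.03,0],"rot": [0,0,4.6],"hand": 0.085}
    - {"offset": [-0.037,-0.026,0],"rot": [0,0,4.6],"hand": 0.085}
    - {"offset": [-0.04,-0.023,0],"rot": [0,0,4.6],"hand": 0.085}
    - {"offset": [-0.042,-0.02,0],"rot": [0,0,4.6],"hand": 0.085}
    - {"offset": [-0.043,-0.016,0],"rot": [0,0,4.6],"hand": 0.085}
    - {"offset": [-0.044,-0.013,0],"rot": [0,0,4.7],"hand": 0.085}

```text
time: 19.95
tcp_pos: [0.3387, 0.3005, 0.2055]
tcp_rot: [3.141, 0.0, 2.302]
force: [0.8, 0.3, 0.1]
opening: 0.0852
gripper_force: 0.0
```

Emit:
apply_moves:
  targets:
    - {"offset": [-0.045,-0.009,0],"rot": [0,0,4.6],"hand": 0.085}
    - {"offset": [-0.046,-0.006,0],"rot": [0,0,4.6],"hand": 0.085}
    - {"offset": [-0.046,-0.001,0],"rot": [0,0,4.6],"hand": 0.085}
    - {"offset": [-0.046,0.001,0],"rot": [0,0,4.6],"hand": 0.085}
    - {"offset": [-0.046,0.006,0],"rot": [0,0,4.6],"hand": 0.085}
    - {"offset": [-0.045,0.009,0],"rot": [0,0,4.6],"hand": 0.085}
    - {"offset": [-0.044,0.013,0],"rot": [0,0,4.6],"hand": 0.085}
    - {"offset": [-0.0435,0.0161,0],"rot": [0,0,4.6],"hand": 0.085}

```text
time: 20.75
tcp_pos: [0.5262, -0.0173, 0.2056]
tcp_rot: [3.141, 0.0, 1.659]
force: [0.1, 1.2, 0.1]
opening: 0.0854
gripper_force: 0.0
```

Emit:
apply_moves:
  targets:
    - {"offset": [0,0,0],"rot": [0,0,0],"hand": 0.085}
    - {"offset": [0,0,0],"rot": [0,0,0],"hand": 0.085}
    - {"offset": [0,0,0.03],"rot": [0,0,0],"hand": 0.085}
    - {"offset": [0,0,0.045],"rot": [0,0,0],"hand": 0.085}
    - {"offset": [0,0,0.045],"rot": [0,0,0],"hand": 0.085}
    - {"offset": [0,0,0.03],"rot": [0,0,0],"hand": 0.085}
    - {"offset": [0,0,0],"rot": [0,0,0],"hand": 0.085}
    - {"offset": [0,0,0],"rot": [0,0,0],"hand": 0.085}

```text
time: 21.55
tcp_pos: [0.5251, -0.0134, 0.0557]
tcp_rot: [-3.141, -0.0, 1.666]
force: [0.4, 0.3, 0.3]
opening: 0.0851
gripper_force: 0.0
```

Emit:
apply_moves:
  targets:
    - {"offset": [0,0,0.02],"rot": [0,0,0],"hand": 0.085}
    - {"offset": [0,0,0.015],"rot": [0,0,0],"hand": 0.085}
    - {"offset": [0,0,0],"rot": [0,0,0],"hand": 0.085}

```text
time: 21.85
tcp_pos: [0.5258, -0.0142, 0.0211]
tcp_rot: [3.141, -0.0, 1.665]
force: [-0.6, 0.9, -0.1]
opening: 0.085
gripper_force: 0.0
```

Emit:
apply_moves:
  targets:
    - {"offset": [0,0,0],"rot": [0,0,0],"hand": 0.035}
    - {"offset": [0,0,0],"rot": [0,0,0],"hand": 0.035}
    - {"offset": [0,0,0],"rot": [0,0,0],"hand": 0.035}
    - {"offset": [0,0,0],"rot": [0,0,0],"hand": 0.035}
    - {"offset": [0,0,0],"rot": [0,0,0],"hand": 0.035}
    - {"offset": [0,0,0],"rot": [0,0,0],"hand": 0.035}

```text
time: 22.45
tcp_pos: [0.5261, -0.0146, 0.0218]
tcp_rot: [3.14, 0.0, 1.664]
force: [-1.2, -0.1, 11.4]
opening: 0.0493
gripper_force: 61.0
```

```bash
python3 plan.py '[[470,-322.5,100,108.7,10,35]]' '[524,-14.8,100,95.3]'
```

```text
start [524.  -14.8 100.   95.3] rpy [179.88   0.02  95.35]
35 [-30.0,-8.0,0.0,-1.3] [-30.0,-9.0,0.0,-1.4] [-30.0,-10.0,0.0,-1.3] [-29.0,-10.0,0.0,-1.4] [-30.0,-11.0,0.0,-1.3] [-28.0,-12.0,0.0,-1.3] [-29.0,-12.0,0.0,-1.4] [-29.0,-13.0,0.0,-1.3] [-28.0,-14.0,0.0,-1.4] [-27.4,-14.1,0.0,-1.3] -> [ 470.  -322.5  100.   108.7]
```

Emit:
apply_moves:
  targets:
    - {"offset": [0,0,-0.02],"rot": [0,0,0],"hand": 0.035}
    - {"offset": [0,0,-0.03],"rot": [0,0,0],"hand": 0.035}
    - {"offset": [0,0,-0.03],"rot": [0,0,0],"hand": 0.035}

```text
time: 22.75
tcp_pos: [0.5251, -0.0146, 0.1016]
tcp_rot: [-3.141, 0.0, 1.665]
force: [0.7, 0.1, -1.1]
opening: 0.0492
gripper_force: 62.6
```

Emit:
apply_moves:
  targets:
    - {"offset": [-0.03,-0.008,0],"rot": [0,0,-1.3],"hand": 0.035}
    - {"offset": [-0.03,-0.009,0],"rot": [0,0,-1.4],"hand": 0.035}
    - {"offset": [-0.03,-0.01,0],"rot": [0,0,-1.3],"hand": 0.035}
    - {"offset": [-0.029,-0.01,0],"rot": [0,0,-1.4],"hand": 0.035}
    - {"offset": [-0.03,-0.011,0],"rot": [0,0,-1.3],"hand": 0.035}
    - {"offset": [-0.028,-0.012,0],"rot": [0,0,-1.3],"hand": 0.035}
    - {"offset": [-0.029,-0.012,0],"rot": [0,0,-1.4],"hand": 0.035}
    - {"offset": [-0.029,-0.013,0],"rot": [0,0,-1.3],"hand": 0.035}

```text
time: 23.55
tcp_pos: [0.4824, -0.2626, 0.101]
tcp_rot: [3.141, 0.001, 1.852]
force: [0.8, 0.7, -1.4]
opening: 0.0492
gripper_force: 62.7
```

Emit:
apply_moves:
  targets:
    - {"offset": [-0.028,-0.014,0],"rot": [0,0,-1.4],"hand": 0.035}
    - {"offset": [-0.0274,-0.0141,0],"rot": [0,0,-1.3],"hand": 0.035}
    - {"offset": [0,0,0.03],"rot": [0,0,0],"hand": 0.035}
    - {"offset": [0,0,0.03],"rot": [0,0,0],"hand": 0.035}
    - {"offset": [0,0,0],"rot": [0,0,0],"hand": 0.035}
    - {"offset": [0,0,0],"rot": [0,0,0],"hand": 0.035}

```text
time: 24.15
tcp_pos: [0.4718, -0.322, 0.0408]
tcp_rot: [-3.141, -0.0, 1.899]
force: [-0.1, -0.5, -0.1]
opening: 0.0492
gripper_force: 62.7
```

Run:
```python
from h import *
s=[ctrl.get_state()]
ims=[ctrl.get_image("top") for _ in range(3)];b,db=ctrl.get_image("scene");s.append(ctrl.get_state())
for q in s:print(q["tcp_pos"],np.degrees(q["tcp_rot"]))
a=np.mean([i[0] for i in ims],0).astype(np.uint8)
im=np.hstack([cv2.resize(a[255:395,440:615],(400,320),interpolation=2),cv2.resize(b[170:270,130:255],(400,320),interpolation=2)]);cv2.imwrite("pics/b1.png",im[:,:,::-1])
```

```text
[ 0.4718 -0.322   0.0408] [-179.969    -0.0257  108.7894]
[ 0.4726 -0.3225  0.0417] [179.9289   0.0937 108.7764]
```

View pics/b1.png

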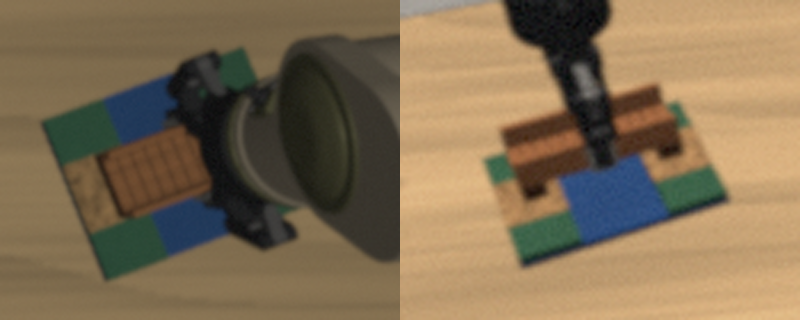

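The bridge hangs level over the board. Both feet are above the footpath sections and it lines up with the path, with x about 2 mm too far. I'll correct that and lower it.

Emit:
apply_moves:
  targets:
    - {"offset": [0.0006,-0.0019,0.008],"rot": [0,0,0],"hand": 0.035}
    - {"offset": [0,0,0.008],"rot": [0,0,0],"hand": 0.035}
    - {"offset": [0,0,0.002],"rot": [0,0,0],"hand": 0.035}
    - {"offset": [0,0,0.001],"rot": [0,0,0],"hand": 0.035}
    - {"offset": [0,0,0.001],"rot": [0,0,0],"hand": 0.035}
    - {"offset": [0,0,0],"rot": [0,0,0],"hand": 0.035}

```text
time: 24.95
tcp_pos: [0.4693, -0.3223, 0.0218]
tcp_rot: [-3.14, 0.001, 1.898]
force: [-7.2, 2.1, 25.9]
opening: 0.0493
gripper_force: 65.8
```

Emit:
apply_moves:
  targets:
    - {"offset": [0,0,-0.001],"rot": [0,0,0],"hand": 0.035}
    - {"offset": [0,0,0],"rot": [0,0,0],"hand": 0.06}
    - {"offset": [0,0,0],"rot": [0,0,0],"hand": 0.085}
    - {"offset": [0,0,0],"rot": [0,0,0],"hand": 0.085}
    - {"offset": [0,0,0],"rot": [0,0,0],"hand": 0.085}
    - {"offset": [0,0,0],"rot": [0,0,0],"hand": 0.085}
    - {"offset": [0,0,-0.02],"rot": [0,0,0],"hand": 0.085}
    - {"offset": [0,0,-0.04],"rot": [0,0,0],"hand": 0.085}

```text
time: 25.75
tcp_pos: [0.4686, -0.3213, 0.0796]
tcp_rot: [-3.139, -0.004, 1.899]
force: [0.3, -0.6, 0.5]
opening: 0.0849
gripper_force: 0.0
```

Emit:
apply_moves:
  targets:
    - {"offset": [0,0,-0.05],"rot": [0,0,0],"hand": 0.085}
    - {"offset": [0,0,-0.05],"rot": [0,0,0],"hand": 0.085}
    - {"offset": [0,0,-0.03],"rot": [0,0,0],"hand": 0.085}
    - {"offset": [0,0,0],"rot": [0,0,0],"hand": 0.085}

```text
time: 26.15
tcp_pos: [0.4717, -0.3232, 0.2156]
tcp_rot: [3.137, 0.006, 1.898]
force: [-0.1, -0.5, -0.3]
opening: 0.0854
gripper_force: 0.0
```

```bash
python3 plan.py '[[586.4,325,205,169,16,85]]'
```

```text
start [ 471.7 -323.2  215.6  108.7] rpy [179.76   0.33 108.73]
85 [36.0,20.0,1.0,-3.8] [35.0,22.0,0.0,-3.7] [33.0,24.0,1.0,-3.8] [31.0,27.0,1.0,-3.8] [30.0,28.0,0.0,-3.7] [28.0,31.0,1.0,-3.8] [26.0,32.0,1.0,-3.8] [23.0,34.0,0.0,-3.7] [21.0,35.0,1.0,-3.8] [19.0,36.0,1.0,-3.8] [17.0,38.0,0.0,-3.7] [14.0,39.0,1.0,-3.8] [11.0,39.0,1.0,-3.8] [9.0,40.0,0.0,-3.7] [6.0,41.0,1.0,-3.8] [3.2,41.1,0.6,-3.8] -> [586.4 325.  205.  169. ]
```

Emit:
apply_moves:
  targets:
    - {"offset": [0.036,0.02,0.001],"rot": [0,0,-3.8],"hand": 0.085}
    - {"offset": [0.035,0.022,0],"rot": [0,0,-3.7],"hand": 0.085}
    - {"offset": [0.033,0.024,0.001],"rot": [0,0,-3.8],"hand": 0.085}
    - {"offset": [0.031,0.027,0.001],"rot": [0,0,-3.8],"hand": 0.085}
    - {"offset": [0.03,0.028,0],"rot": [0,0,-3.7],"hand": 0.085}
    - {"offset": [0.028,0.031,0.001],"rot": [0,0,-3.8],"hand": 0.085}
    - {"offset": [0.026,0.032,0.001],"rot": [0,0,-3.8],"hand": 0.085}
    - {"offset": [0.023,0.034,0],"rot": [0,0,-3.7],"hand": 0.085}

```text
time: 26.95
tcp_pos: [0.5268, 0.0036, 0.2052]
tcp_rot: [-3.141, -0.001, 2.426]
force: [0.7, 0.2, -0.1]
opening: 0.0852
gripper_force: 0.0
```

Emit:
apply_moves:
  targets:
    - {"offset": [0.021,0.035,0.001],"rot": [0,0,-3.8],"hand": 0.085}
    - {"offset": [0.019,0.036,0.001],"rot": [0,0,-3.8],"hand": 0.085}
    - {"offset": [0.017,0.038,0],"rot": [0,0,-3.7],"hand": 0.085}
    - {"offset": [0.014,0.039,0.001],"rot": [0,0,-3.8],"hand": 0.085}
    - {"offset": [0.011,0.039,0.001],"rot": [0,0,-3.8],"hand": 0.085}
    - {"offset": [0.009,0.04,0],"rot": [0,0,-3.7],"hand": 0.085}
    - {"offset": [0.006,0.041,0.001],"rot": [0,0,-3.8],"hand": 0.085}
    - {"offset": [0.0032,0.0411,0.001],"rot": [0,0,-3.8],"hand": 0.085}

```text
time: 27.75
tcp_pos: [0.584, 0.3273, 0.1988]
tcp_rot: [-3.14, -0.001, 2.953]
force: [0.5, 0.1, -0.8]
opening: 0.0851
gripper_force: 0.0
```

Emit:
apply_moves:
  targets:
    - {"offset": [0,0,0],"rot": [0,0,0],"hand": 0.085}
    - {"offset": [0,0,0],"rot": [0,0,0],"hand": 0.085}

```text
time: 27.95
tcp_pos: [0.5832, 0.3267, 0.1987]
tcp_rot: [-3.141, -0.002, 2.952]
force: [0.3, -0.5, -0.2]
opening: 0.0848
gripper_force: 0.0
```

Run:
```python
from h import *
for _ in range(2):
    s=ctrl.get_state();print(s["tcp_pos"],np.degrees(s["tcp_rot"][2]))
    ims=[ctrl.get_image("top") for _ in range(3)]
a=np.mean([i[0] for i in ims],0).astype(np.uint8);d=np.median([i[1] for i in ims],0)
cv2.imwrite("pics/st2.png",cv2.resize(a[265:385,450:585],(675,600),interpolation=2)[:,:,::-1])
W=world("top",d);X,Y,z=W[...,0],W[...,1],W[...,2]-.0015
m=(Y<-.2)&(z>.045)&(z<.06)
k,lab,st,_=cv2.connectedComponentsWithStats(m.astype(np.uint8))
for i in range(1,k):
    if st[i,4]>80: print("rail",rect(lab==i,"top",.052)[0])
```

```text
[0.5832 0.3267 0.1987] 169.15095658188002
[0.5842 0.3242 0.1995] 168.96047493342655
rail ((501.8263854980469, -349.3515625), (5.273842811584473, 58.93290328979492), 18.65374755859375)
rail ((457.7041015625, -359.13623046875), (5.563014030456543, 68.37576293945312), 18.72638702392578)
```

View pics/st2.png

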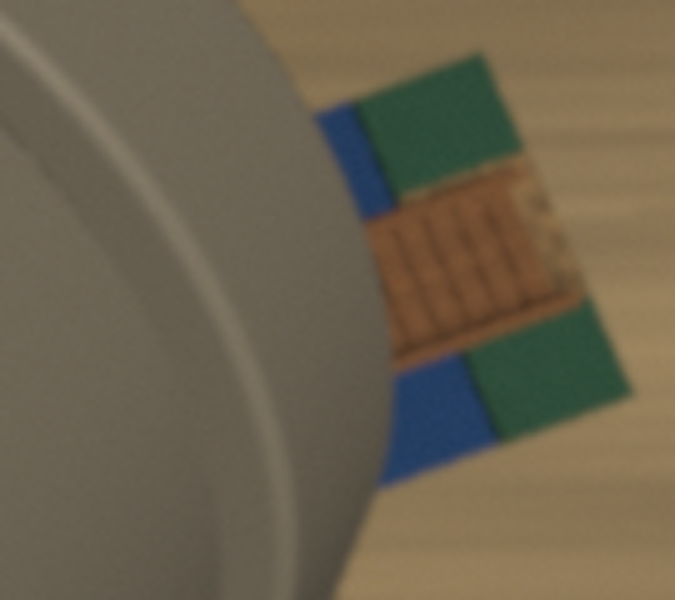

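The visible half of the bridge is parallel to the footpath at yaw 18.7°. Its ends work out about 1 mm from target, so the bridge is done. The round tower goes back next.

Emit:
apply_moves:
  targets:
    - {"offset": [-0.0025,0.0005,0],"rot": [0,0,0],"hand": 0.085}
    - {"offset": [0,0,0.03],"rot": [0,0,0],"hand": 0.085}
    - {"offset": [0,0,0.045],"rot": [0,0,0],"hand": 0.085}
    - {"offset": [0,0,0.045],"rot": [0,0,0],"hand": 0.085}
    - {"offset": [0,0,0.022],"rot": [0,0,0],"hand": 0.085}
    - {"offset": [0,0,0],"rot": [0,0,0],"hand": 0.085}

```text
time: 28.85
tcp_pos: [0.5855, 0.3242, 0.0549]
tcp_rot: [-3.138, -0.004, 2.95]
force: [-0.1, -1.0, -0.6]
opening: 0.0848
gripper_force: 0.0
```

Emit:
apply_moves:
  targets:
    - {"offset": [0,0,0],"rot": [0,0,0],"hand": 0.03}
    - {"offset": [0,0,0],"rot": [0,0,0],"hand": 0.03}
    - {"offset": [0,0,0],"rot": [0,0,0],"hand": 0.03}
    - {"offset": [0,0,0],"rot": [0,0,0],"hand": 0.03}
    - {"offset": [0,0,0],"rot": [0,0,0],"hand": 0.03}
    - {"offset": [0,0,0],"rot": [0,0,0],"hand": 0.03}

```text
time: 29.45
tcp_pos: [0.5876, 0.3265, 0.0604]
tcp_rot: [3.14, 0.002, 2.95]
force: [-0.3, -1.0, 7.1]
opening: 0.0494
gripper_force: 61.0
```

Emit:
apply_moves:
  targets:
    - {"offset": [0,0,-0.02],"rot": [0,0,0],"hand": 0.03}
    - {"offset": [0,0,-0.03],"rot": [0,0,0],"hand": 0.03}
    - {"offset": [0,0,-0.03],"rot": [0,0,0],"hand": 0.03}
    - {"offset": [0,0,0],"rot": [0,0,0],"hand": 0.03}

```text
time: 29.85
tcp_pos: [0.5882, 0.3279, 0.1442]
tcp_rot: [3.136, 0.005, 2.951]
force: [-0.3, 0.7, -1.0]
opening: 0.0485
gripper_force: 61.8
```

```bash
python3 plan.py '[[589.8,-17,147,120,10,30]]' '[586,325.3,147,169]'
```

```text
start [586.  325.3 147.  169. ] rpy [179.7    0.29 169.06]
30 [-7.0,-34.0,0.0,4.9] [-10.0,-32.0,0.0,4.9] [-12.0,-32.0,0.0,4.9] [-15.0,-31.0,0.0,4.9] [-18.0,-29.0,0.0,4.9] [-20.0,-28.0,0.0,4.9] [-23.0,-26.0,0.0,4.9] [-24.0,-23.0,0.0,4.9] [-27.0,-22.0,0.0,4.9] [-28.2,-19.3,0.0,4.9] -> [589.8 -17.  147.  120. ]
```

Emit:
apply_moves:
  targets:
    - {"offset": [-0.007,-0.034,0],"rot": [0,0,4.9],"hand": 0.03}
    - {"offset": [-0.01,-0.032,0],"rot": [0,0,4.9],"hand": 0.03}
    - {"offset": [-0.012,-0.032,0],"rot": [0,0,4.9],"hand": 0.03}
    - {"offset": [-0.015,-0.031,0],"rot": [0,0,4.9],"hand": 0.03}
    - {"offset": [-0.018,-0.029,0],"rot": [0,0,4.9],"hand": 0.03}
    - {"offset": [-0.02,-0.028,0],"rot": [0,0,4.9],"hand": 0.03}
    - {"offset": [-0.023,-0.026,0],"rot": [0,0,4.9],"hand": 0.03}
    - {"offset": [-0.024,-0.023,0],"rot": [0,0,4.9],"hand": 0.03}

```text
time: 30.65
tcp_pos: [0.59, 0.051, 0.1391]
tcp_rot: [3.141, 0.001, 2.263]
force: [1.2, 0.2, -1.5]
opening: 0.0486
gripper_force: 62.0
```

Emit:
apply_moves:
  targets:
    - {"offset": [-0.027,-0.022,0],"rot": [0,0,4.9],"hand": 0.03}
    - {"offset": [-0.0282,-0.0193,0],"rot": [0,0,4.9],"hand": 0.03}
    - {"offset": [0,0,0.025],"rot": [0,0,0],"hand": 0.03}
    - {"offset": [0,0,0.03],"rot": [0,0,0],"hand": 0.03}
    - {"offset": [0,0,0],"rot": [0,0,0],"hand": 0.03}
    - {"offset": [0,0,0],"rot": [0,0,0],"hand": 0.03}
    - {"offset": [0,0,0],"rot": [0,0,0],"hand": 0.03}

```text
time: 31.35
tcp_pos: [0.5916, -0.0157, 0.0847]
tcp_rot: [3.14, 0.001, 2.096]
force: [1.3, 0.3, -0.2]
opening: 0.0489
gripper_force: 62.1
```

```bash
cat > st.py <<'E'
from h import *
L=[]
for _ in range(5):
    s=ctrl.get_state();L.append(np.r_[s["tcp_pos"]*1000,np.degrees(s["tcp_rot"][2])]);ctrl.get_image("scene")
p=np.mean(L,0);print("mean tcp",p.round(1),"sd",np.std(L,0).round(1))
import sys
if len(sys.argv)>2:
    d=np.array([float(sys.argv[1]),float(sys.argv[2])])-p[:2];c,s=np.cos(np.radians(p[3])),np.sin(np.radians(p[3]));print("tool shift mm",np.round([c*d[0]+s*d[1],s*d[0]-c*d[1]],1))
E
python3 st.py 589.8 -17
```

```text
mean tcp [591.5 -16.   84.6 120.1] sd [0.1 0.2 0.2 0. ]
tool shift mm [ 0. -2.]
```

Emit:
apply_moves:
  targets:
    - {"offset": [0,-0.002,0.006],"rot": [0,0,0],"hand": 0.03}
    - {"offset": [0,0,0.006],"rot": [0,0,0],"hand": 0.03}
    - {"offset": [0,0,0.002],"rot": [0,0,0],"hand": 0.03}
    - {"offset": [0,0,0.001],"rot": [0,0,0],"hand": 0.03}
    - {"offset": [0,0,0],"rot": [0,0,0],"hand": 0.03}

```text
time: 32.1
tcp_pos: [0.5886, -0.0178, 0.0698]
tcp_rot: [-3.14, 0.002, 2.095]
force: [-8.3, -1.9, 25.8]
opening: 0.049
gripper_force: 62.5
```

Emit:
apply_moves:
  targets:
    - {"offset": [0,0,-0.001],"rot": [0,0,0],"hand": 0.03}
    - {"offset": [0,0,0],"rot": [0,0,0],"hand": 0.06}
    - {"offset": [0,0,0],"rot": [0,0,0],"hand": 0.085}
    - {"offset": [0,0,0],"rot": [0,0,0],"hand": 0.085}
    - {"offset": [0,0,0],"rot": [0,0,0],"hand": 0.085}
    - {"offset": [0,0,-0.02],"rot": [0,0,0],"hand": 0.085}
    - {"offset": [0,0,-0.04],"rot": [0,0,0],"hand": 0.085}

```text
time: 32.8
tcp_pos: [0.5875, -0.0174, 0.1273]
tcp_rot: [-3.137, -0.003, 2.096]
force: [1.6, -0.5, -1.2]
opening: 0.0854
gripper_force: 0.0
```

Emit:
apply_moves:
  targets:
    - {"offset": [0,0,-0.045],"rot": [0,0,0],"hand": 0.085}
    - {"offset": [0,0,-0.03],"rot": [0,0,0],"hand": 0.085}
    - {"offset": [0,0,0],"rot": [0,0,0],"hand": 0.085}
    - {"offset": [0,0,0],"rot": [0,0,0],"hand": 0.085}

```text
time: 33.2
tcp_pos: [0.5892, -0.0177, 0.2045]
tcp_rot: [3.141, 0.001, 2.095]
force: [-0.5, -0.4, -0.5]
opening: 0.085
gripper_force: 0.0
```

```bash
python3 st.py; python3 plan.py '[[503.2,341.8,205,169,9,85]]'; python3 plan.py '[[465.2,-61.2,145,99.3,13,25]]' '[503.2,341.8,145,169]'
```

```text
mean tcp [588.6 -17.7 203.3 120.1] sd [0.3 0.1 0.6 0. ]
start [588.6 -17.4 202.9 120.1] rpy [-179.89   -0.07  120.08]
85 [39.0,12.0,0.0,-5.4] [38.0,15.0,0.0,-5.5] [37.0,19.0,-1.0,-5.4] [34.0,23.0,0.0,-5.4] [32.0,25.0,0.0,-5.5] [30.0,29.0,0.0,-5.4] [27.0,31.0,-1.0,-5.5] [23.0,33.0,0.0,-5.4] [20.6,35.7,-0.1,-5.4] -> [503.2 341.8 205.  169. ]
start [503.2 341.8 145.  169. ] rpy [-179.89   -0.07  120.08]
25 [-3.0,-31.0,0.0,5.4] [-6.0,-31.0,0.0,5.3] [-9.0,-29.0,0.0,5.4] [-11.0,-29.0,0.0,5.3] [-14.0,-28.0,0.0,5.4] [-17.0,-26.0,0.0,5.4] [-19.0,-25.0,0.0,5.3] [-22.0,-23.0,0.0,5.4] [-23.0,-20.0,0.0,5.4] [-25.0,-19.0,0.0,5.3] [-27.0,-16.0,0.0,5.4] [-28.0,-13.0,0.0,5.3] [-29.1,-10.7,0.0,5.4] -> [465.2 -61.2 145.   99.3]
```

Emit:
apply_moves:
  targets:
    - {"offset": [0.039,0.012,0],"rot": [0,0,-5.4],"hand": 0.085}
    - {"offset": [0.038,0.015,0],"rot": [0,0,-5.5],"hand": 0.085}
    - {"offset": [0.037,0.019,-0.001],"rot": [0,0,-5.4],"hand": 0.085}
    - {"offset": [0.034,0.023,0],"rot": [0,0,-5.4],"hand": 0.085}
    - {"offset": [0.032,0.025,0],"rot": [0,0,-5.5],"hand": 0.085}
    - {"offset": [0.03,0.029,0],"rot": [0,0,-5.4],"hand": 0.085}
    - {"offset": [0.027,0.031,-0.001],"rot": [0,0,-5.5],"hand": 0.085}
    - {"offset": [0.023,0.033,0],"rot": [0,0,-5.4],"hand": 0.085}

```text
time: 34.25
tcp_pos: [0.5127, 0.3033, 0.2055]
tcp_rot: [-3.141, -0.001, 2.859]
force: [0.6, 0.2, 0.3]
opening: 0.0851
gripper_force: 0.0
```

Emit:
apply_moves:
  targets:
    - {"offset": [0.0206,0.0357,0],"rot": [0,0,-5.4],"hand": 0.085}
    - {"offset": [0,0,0],"rot": [0,0,0],"hand": 0.085}
    - {"offset": [0,0,0],"rot": [0,0,0],"hand": 0.085}

```text
time: 34.55
tcp_pos: [0.503, 0.3426, 0.2053]
tcp_rot: [-3.141, -0.001, 2.951]
force: [0.2, -0.4, -0.7]
opening: 0.0847
gripper_force: 0.0
```

```bash
python3 st.py 503.2 341.8
python3 - <<'E'
from h import *
a,d=ctrl.get_image("top");W=world("top",d);X,Y,z=W[...,0],W[...,1],W[...,2]-.0015
m=(X>.54)&(X<.66)&(abs(Y)<.1)&(z>.108)&(z<.122);r=rect(m,"top",.115);print("round",r[0],r[1],r[2])
E
```

```text
mean tcp [503.9 341.  205.5 168.9] sd [0.5 0.9 0.2 0.1]
tool shift mm [0.9 0.7]
round ((587.2988891601562, -17.82275390625), (47.46037673950195, 48.18158721923828), 88.69561004638672) [587.2804 -17.6665] [330 239  30  30 712]
```

Emit:
apply_moves:
  targets:
    - {"offset": [0,0,0.03],"rot": [0,0,0],"hand": 0.085}
    - {"offset": [0,0,0.045],"rot": [0,0,0],"hand": 0.085}
    - {"offset": [0,0,0.045],"rot": [0,0,0],"hand": 0.085}
    - {"offset": [0,0,0.021],"rot": [0,0,0],"hand": 0.085}
    - {"offset": [0,0,0],"rot": [0,0,0],"hand": 0.085}

```text
time: 35.35
tcp_pos: [0.5029, 0.34, 0.0625]
tcp_rot: [-3.138, -0.003, 2.948]
force: [0.2, -0.1, 0.2]
opening: 0.0851
gripper_force: 0.0
```

Emit:
apply_moves:
  targets:
    - {"offset": [0,0,0],"rot": [0,0,0],"hand": 0.025}
    - {"offset": [0,0,0],"rot": [0,0,0],"hand": 0.025}
    - {"offset": [0,0,0],"rot": [0,0,0],"hand": 0.025}
    - {"offset": [0,0,0],"rot": [0,0,0],"hand": 0.025}
    - {"offset": [0,0,0],"rot": [0,0,0],"hand": 0.025}
    - {"offset": [0,0,0],"rot": [0,0,0],"hand": 0.025}

```text
time: 35.95
tcp_pos: [0.5046, 0.3422, 0.0669]
tcp_rot: [3.14, 0.002, 2.949]
force: [-0.1, -2.1, 8.3]
opening: 0.0391
gripper_force: 59.8
```

Emit:
apply_moves:
  targets:
    - {"offset": [0,0,-0.02],"rot": [0,0,0],"hand": 0.025}
    - {"offset": [0,0,-0.03],"rot": [0,0,0],"hand": 0.025}
    - {"offset": [0,0,-0.03],"rot": [0,0,0],"hand": 0.025}
    - {"offset": [0,0,0],"rot": [0,0,0],"hand": 0.025}

```text
time: 36.35
tcp_pos: [0.5051, 0.3434, 0.1494]
tcp_rot: [3.137, 0.004, 2.949]
force: [-0.5, -0.1, -2.0]
opening: 0.0393
gripper_force: 61.1
```

Emit:
apply_moves:
  targets:
    - {"offset": [-0.003,-0.031,0],"rot": [0,0,5.4],"hand": 0.025}
    - {"offset": [-0.006,-0.031,0],"rot": [0,0,5.3],"hand": 0.025}
    - {"offset": [-0.009,-0.029,0],"rot": [0,0,5.4],"hand": 0.025}
    - {"offset": [-0.011,-0.029,0],"rot": [0,0,5.3],"hand": 0.025}
    - {"offset": [-0.014,-0.028,0],"rot": [0,0,5.4],"hand": 0.025}
    - {"offset": [-0.017,-0.026,0],"rot": [0,0,5.4],"hand": 0.025}
    - {"offset": [-0.019,-0.025,0],"rot": [0,0,5.3],"hand": 0.025}
    - {"offset": [-0.022,-0.023,0],"rot": [0,0,5.4],"hand": 0.025}

```text
time: 37.15
tcp_pos: [0.4798, 0.0918, 0.1451]
tcp_rot: [-3.141, 0.0, 2.196]
force: [0.1, 0.1, -1.4]
opening: 0.0396
gripper_force: 61.1
```

Emit:
apply_moves:
  targets:
    - {"offset": [-0.023,-0.02,0],"rot": [0,0,5.4],"hand": 0.025}
    - {"offset": [-0.025,-0.019,0],"rot": [0,0,5.3],"hand": 0.025}
    - {"offset": [-0.027,-0.016,0],"rot": [0,0,5.4],"hand": 0.025}
    - {"offset": [-0.028,-0.013,0],"rot": [0,0,5.3],"hand": 0.025}
    - {"offset": [-0.0291,-0.0107,0],"rot": [0,0,5.4],"hand": 0.025}
    - {"offset": [0,0,0.025],"rot": [0,0,0],"hand": 0.025}
    - {"offset": [0,0,0.03],"rot": [0,0,0],"hand": 0.025}
    - {"offset": [0,0,0],"rot": [0,0,0],"hand": 0.025}

```text
time: 37.95
tcp_pos: [0.4638, -0.0614, 0.0879]
tcp_rot: [-3.137, -0.001, 1.732]
force: [-0.5, 0.4, -1.4]
opening: 0.0394
gripper_force: 61.2
```

```bash
python3 st.py 465.2 -61.2; python3 st.py 465.2 -61.2
```

```text
mean tcp [465.  -60.9  89.9  99.3] sd [0.8 0.2 1.2 0. ]
tool shift mm [-0.3  0.2]
mean tcp [466.  -61.1  91.2  99.3] sd [0.1 0.1 0.1 0. ]
tool shift mm [ 0.  -0.9]
```

Emit:
apply_moves:
  targets:
    - {"offset": [0,-0.0008,0.006],"rot": [0,0,0],"hand": 0.025}
    - {"offset": [0,0,0.006],"rot": [0,0,0],"hand": 0.025}
    - {"offset": [0,0,0.002],"rot": [0,0,0],"hand": 0.025}
    - {"offset": [0,0,0],"rot": [0,0,0],"hand": 0.025}
    - {"offset": [0,0,0],"rot": [0,0,0],"hand": 0.025}

```text
time: 38.95
tcp_pos: [0.4645, -0.0613, 0.0768]
tcp_rot: [-3.142, 0.001, 1.733]
force: [-3.1, -0.8, 18.0]
opening: 0.0393
gripper_force: 63.4
```

```bash
python3 st.py 465.2 -61.2; python3 -c "
from h import *
print(ctrl.get_state()['force'])"
```

```text
mean tcp [464.5 -61.3  76.8  99.3] sd [0. 0. 0. 0.]
tool shift mm [0.  0.7]
[-3.5833  0.2202 18.6218]
```

Emit:
apply_moves:
  targets:
    - {"offset": [0,0,-0.001],"rot": [0,0,0],"hand": 0.025}
    - {"offset": [0,0,0],"rot": [0,0,0],"hand": 0.06}
    - {"offset": [0,0,0],"rot": [0,0,0],"hand": 0.085}
    - {"offset": [0,0,0],"rot": [0,0,0],"hand": 0.085}
    - {"offset": [0,0,0],"rot": [0,0,0],"hand": 0.085}
    - {"offset": [0,0,-0.02],"rot": [0,0,0],"hand": 0.085}
    - {"offset": [0,0,-0.04],"rot": [0,0,0],"hand": 0.085}

```text
time: 39.9
tcp_pos: [0.4634, -0.061, 0.136]
tcp_rot: [-3.137, -0.002, 1.733]
force: [0.3, -0.4, 0.6]
opening: 0.085
gripper_force: 0.0
```

Emit:
apply_moves:
  targets:
    - {"offset": [0,0,-0.045],"rot": [0,0,0],"hand": 0.085}
    - {"offset": [0,0,-0.025],"rot": [0,0,0],"hand": 0.085}
    - {"offset": [0,0,0],"rot": [0,0,0],"hand": 0.085}
    - {"offset": [0,0,0],"rot": [0,0,0],"hand": 0.085}

```text
time: 40.3
tcp_pos: [0.4647, -0.0617, 0.2073]
tcp_rot: [3.141, 0.001, 1.732]
force: [0.5, -0.3, -0.9]
opening: 0.0853
gripper_force: 0.0
```

```bash
python3 st.py; python3 plan.py '[[419.2,357.2,207,169,11,85]]'; python3 plan.py '[[454,22.5,150,97.9,10,25]]' '[419.2,357.2,150,169]'
```

```text
mean tcp [464.3 -61.5 206.5  99.3] sd [0.2 0.2 0.5 0. ]
start [464.3 -61.1 206.2  99.3] rpy [-179.89   -0.05   99.29]
85 [38.0,2.0,0.0,-6.3] [38.0,6.0,0.0,-6.4] [37.0,11.0,0.0,-6.3] [35.0,14.0,0.0,-6.3] [34.0,18.0,0.0,-6.4] [31.0,22.0,0.0,-6.3] [29.0,25.0,0.0,-6.4] [26.0,29.0,-1.0,-6.3] [22.0,30.0,0.0,-6.3] [19.0,34.0,0.0,-6.4] [15.5,34.8,0.2,-6.3] -> [419.2 357.2 207.  169. ]
start [419.2 357.2 150.  169. ] rpy [-179.89   -0.05   99.29]
25 [-10.0,-32.0,0.0,7.1] [-14.0,-31.0,0.0,7.1] [-17.0,-29.0,0.0,7.1] [-21.0,-26.0,0.0,7.1] [-24.0,-24.0,0.0,7.2] [-26.0,-20.0,0.0,7.1] [-29.0,-17.0,0.0,7.1] [-31.0,-14.0,0.0,7.1] [-33.0,-9.0,0.0,7.1] [-32.9,-5.3,0.0,7.1] -> [454.   22.5 150.   97.9]
```

Emit:
apply_moves:
  targets:
    - {"offset": [0.038,0.002,0],"rot": [0,0,-6.3],"hand": 0.085}
    - {"offset": [0.038,0.006,0],"rot": [0,0,-6.4],"hand": 0.085}
    - {"offset": [0.037,0.011,0],"rot": [0,0,-6.3],"hand": 0.085}
    - {"offset": [0.035,0.014,0],"rot": [0,0,-6.3],"hand": 0.085}
    - {"offset": [0.034,0.018,0],"rot": [0,0,-6.4],"hand": 0.085}
    - {"offset": [0.031,0.022,0],"rot": [0,0,-6.3],"hand": 0.085}
    - {"offset": [0.029,0.025,0],"rot": [0,0,-6.4],"hand": 0.085}
    - {"offset": [0.026,0.029,-0.001],"rot": [0,0,-6.3],"hand": 0.085}

```text
time: 41.35
tcp_pos: [0.4313, 0.2448, 0.2074]
tcp_rot: [-3.14, -0.001, 2.622]
force: [1.4, -0.3, -0.6]
opening: 0.0853
gripper_force: 0.0
```

Emit:
apply_moves:
  targets:
    - {"offset": [0.022,0.03,0],"rot": [0,0,-6.3],"hand": 0.085}
    - {"offset": [0.019,0.034,0],"rot": [0,0,-6.4],"hand": 0.085}
    - {"offset": [0.0155,0.0348,0],"rot": [0,0,-6.3],"hand": 0.085}
    - {"offset": [0,0,0],"rot": [0,0,0],"hand": 0.085}
    - {"offset": [0,0,0],"rot": [0,0,0],"hand": 0.085}

```text
time: 41.85
tcp_pos: [0.4191, 0.3576, 0.2072]
tcp_rot: [-3.141, -0.002, 2.95]
force: [0.2, -1.0, -0.4]
opening: 0.0849
gripper_force: 0.0
```

```bash
python3 st.py 419.2 357.2
```

```text
mean tcp [419.8 356.3 207.5 168.9] sd [0.4 0.7 0.3 0.1]
tool shift mm [0.7 0.8]
```

Emit:
apply_moves:
  targets:
    - {"offset": [0,0,0.03],"rot": [0,0,0],"hand": 0.085}
    - {"offset": [0,0,0.045],"rot": [0,0,0],"hand": 0.085}
    - {"offset": [0,0,0.045],"rot": [0,0,0],"hand": 0.085}
    - {"offset": [0,0,0.015],"rot": [0,0,0],"hand": 0.085}
    - {"offset": [0,0,0],"rot": [0,0,0],"hand": 0.085}

```text
time: 42.6
tcp_pos: [0.4193, 0.3554, 0.0712]
tcp_rot: [-3.138, -0.002, 2.948]
force: [0.5, 0.1, 1.4]
opening: 0.0847
gripper_force: 0.0
```

Emit:
apply_moves:
  targets:
    - {"offset": [0,0,0],"rot": [0,0,0],"hand": 0.03}
    - {"offset": [0,0,0],"rot": [0,0,0],"hand": 0.03}
    - {"offset": [0,0,0],"rot": [0,0,0],"hand": 0.03}
    - {"offset": [0,0,0],"rot": [0,0,0],"hand": 0.03}
    - {"offset": [0,0,0],"rot": [0,0,0],"hand": 0.03}
    - {"offset": [0,0,0],"rot": [0,0,0],"hand": 0.03}

```text
time: 43.2
tcp_pos: [0.4206, 0.3573, 0.0747]
tcp_rot: [3.14, 0.002, 2.948]
force: [-0.4, -1.5, 5.5]
opening: 0.0452
gripper_force: 60.4
```

Emit:
apply_moves:
  targets:
    - {"offset": [0,0,-0.02],"rot": [0,0,0],"hand": 0.03}
    - {"offset": [0,0,-0.03],"rot": [0,0,0],"hand": 0.03}
    - {"offset": [0,0,-0.03],"rot": [0,0,0],"hand": 0.03}
    - {"offset": [0,0,0],"rot": [0,0,0],"hand": 0.03}

```text
time: 43.6
tcp_pos: [0.421, 0.3586, 0.1573]
tcp_rot: [3.137, 0.004, 2.948]
force: [0.9, 0.5, -1.8]
opening: 0.0453
gripper_force: 62.0
```

Emit:
apply_moves:
  targets:
    - {"offset": [-0.01,-0.032,0],"rot": [0,0,7.1],"hand": 0.03}
    - {"offset": [-0.014,-0.031,0],"rot": [0,0,7.1],"hand": 0.03}
    - {"offset": [-0.017,-0.029,0],"rot": [0,0,7.1],"hand": 0.03}
    - {"offset": [-0.021,-0.026,0],"rot": [0,0,7.1],"hand": 0.03}
    - {"offset": [-0.024,-0.024,0],"rot": [0,0,7.2],"hand": 0.03}
    - {"offset": [-0.026,-0.02,0],"rot": [0,0,7.1],"hand": 0.03}
    - {"offset": [-0.029,-0.017,0],"rot": [0,0,7.1],"hand": 0.03}
    - {"offset": [-0.031,-0.014,0],"rot": [0,0,7.1],"hand": 0.03}

```text
time: 44.4
tcp_pos: [0.447, 0.088, 0.1533]
tcp_rot: [3.141, 0.0, 1.95]
force: [-0.1, -0.7, -1.4]
opening: 0.0455
gripper_force: 61.9
```

Emit:
apply_moves:
  targets:
    - {"offset": [-0.033,-0.009,0],"rot": [0,0,7.1],"hand": 0.03}
    - {"offset": [-0.0329,-0.0053,0],"rot": [0,0,7.1],"hand": 0.03}
    - {"offset": [0,0,0],"rot": [0,0,0],"hand": 0.03}
    - {"offset": [0,0,0.025],"rot": [0,0,0],"hand": 0.03}
    - {"offset": [0,0,0.03],"rot": [0,0,0],"hand": 0.03}
    - {"offset": [0,0,0],"rot": [0,0,0],"hand": 0.03}
    - {"offset": [0,0,0],"rot": [0,0,0],"hand": 0.03}
    - {"offset": [0,0,0],"rot": [0,0,0],"hand": 0.03}

```text
time: 45.2
tcp_pos: [0.4549, 0.0229, 0.0992]
tcp_rot: [3.141, -0.0, 1.709]
force: [0.4, 1.4, -1.5]
opening: 0.0452
gripper_force: 62.1
```

```bash
python3 st.py 454 22.5; python3 st.py 454 22.5
```

```text
mean tcp [454.9  22.6  99.2  97.9] sd [0.1 0.2 0.1 0. ]
tool shift mm [ 0. -1.]
mean tcp [454.7  22.3  98.7  97.8] sd [0.1 0.  0.2 0. ]
tool shift mm [ 0.3 -0.6]
```

Emit:
apply_moves:
  targets:
    - {"offset": [0,0,0.006],"rot": [0,0,0],"hand": 0.03}
    - {"offset": [0,0,0.006],"rot": [0,0,0],"hand": 0.03}
    - {"offset": [0,0,0.002],"rot": [0,0,0],"hand": 0.03}
    - {"offset": [0,0,0],"rot": [0,0,0],"hand": 0.03}
    - {"offset": [0,0,0],"rot": [0,0,0],"hand": 0.03}

```text
time: 46.2
tcp_pos: [0.4543, 0.0224, 0.0847]
tcp_rot: [3.141, 0.001, 1.708]
force: [-2.7, 0.6, 16.6]
opening: 0.0455
gripper_force: 64.1
```

```bash
python3 st.py 454 22.5; python3 -c "
from h import *
print(ctrl.get_state()['force'])"
```

```text
mean tcp [454.3  22.4  84.7  97.9] sd [0. 0. 0. 0.]
tool shift mm [ 0.1 -0.3]
[-4.0804 -0.7851 16.373 ]
```

Contact made. I'll release, lift, and back off to the left to look.

Emit:
apply_moves:
  targets:
    - {"offset": [0,0,-0.001],"rot": [0,0,0],"hand": 0.03}
    - {"offset": [0,0,0],"rot": [0,0,0],"hand": 0.06}
    - {"offset": [0,0,0],"rot": [0,0,0],"hand": 0.085}
    - {"offset": [0,0,0],"rot": [0,0,0],"hand": 0.085}
    - {"offset": [0,0,0],"rot": [0,0,0],"hand": 0.085}
    - {"offset": [0,0,-0.02],"rot": [0,0,0],"hand": 0.085}
    - {"offset": [0,0,-0.04],"rot": [0,0,0],"hand": 0.085}

```text
time: 47.15
tcp_pos: [0.4531, 0.0225, 0.1441]
tcp_rot: [-3.137, -0.001, 1.709]
force: [1.5, -0.7, -0.7]
opening: 0.0851
gripper_force: 0.0
```

Emit:
apply_moves:
  targets:
    - {"offset": [0,0,-0.045],"rot": [0,0,0],"hand": 0.085}
    - {"offset": [0,0,-0.02],"rot": [0,0,0],"hand": 0.085}
    - {"offset": [0,0,0],"rot": [0,0,0],"hand": 0.085}

```text
time: 47.45
tcp_pos: [0.4558, 0.0224, 0.2128]
tcp_rot: [3.137, 0.001, 1.707]
force: [0.2, -0.5, -0.7]
opening: 0.0849
gripper_force: 0.0
```

```bash
python3 plan.py '[[280,520,210,150,13,85]]'
```

```text
start [455.8  22.4 212.8  97.8] rpy [179.72   0.04  97.8 ]
85 [40.0,-8.0,0.0,-4.0] [40.0,-6.0,0.0,-4.0] [40.0,-2.0,1.0,-4.0] [41.0,0.0,0.0,-4.1] [41.0,3.0,0.0,-4.0] [40.0,6.0,0.0,-4.0] [39.0,9.0,1.0,-4.0] [39.0,11.0,0.0,-4.0] [38.0,15.0,0.0,-4.0] [37.0,16.0,0.0,-4.1] [36.0,20.0,0.0,-4.0] [34.0,22.0,1.0,-4.0] [32.8,23.8,-0.2,-4.0] -> [280. 520. 210. 150.]
```

Emit:
apply_moves:
  targets:
    - {"offset": [0.04,-0.008,0],"rot": [0,0,-4.0],"hand": 0.085}
    - {"offset": [0.04,-0.006,0],"rot": [0,0,-4.0],"hand": 0.085}
    - {"offset": [0.04,-0.002,0],"rot": [0,0,-4.0],"hand": 0.085}
    - {"offset": [0.041,0,0],"rot": [0,0,-4.0],"hand": 0.085}
    - {"offset": [0.041,0.003,0],"rot": [0,0,-4.0],"hand": 0.085}
    - {"offset": [0.04,0.006,0],"rot": [0,0,-4.0],"hand": 0.085}
    - {"offset": [0.039,0.009,0],"rot": [0,0,-4.0],"hand": 0.085}
    - {"offset": [0.039,0.011,0],"rot": [0,0,-4.0],"hand": 0.085}

```text
time: 48.25
tcp_pos: [0.3452, 0.3291, 0.2092]
tcp_rot: [-3.14, 0.0, 2.269]
force: [1.0, -0.2, 0.1]
opening: 0.0849
gripper_force: 0.0
```

Emit:
apply_moves:
  targets:
    - {"offset": [0.038,0.015,0],"rot": [0,0,-4.0],"hand": 0.085}
    - {"offset": [0.037,0.016,0],"rot": [0,0,-4.0],"hand": 0.085}
    - {"offset": [0.036,0.02,0],"rot": [0,0,-4.0],"hand": 0.085}
    - {"offset": [0.034,0.022,0],"rot": [0,0,-4.0],"hand": 0.085}
    - {"offset": [0.033,0.024,0],"rot": [0,0,-4.0],"hand": 0.085}
    - {"offset": [0,0,0],"rot": [0,0,0],"hand": 0.085}
    - {"offset": [0,0,0],"rot": [0,0,0],"hand": 0.085}

```text
time: 48.95
tcp_pos: [0.2779, 0.5204, 0.2087]
tcp_rot: [-3.139, -0.0, 2.617]
force: [0.4, -0.3, 0.0]
opening: 0.085
gripper_force: 0.0
```

Run:
```python
from h import *
ims=[ctrl.get_image("top") for _ in range(6)];b=ctrl.get_image("scene")[0]
a=np.mean([i[0] for i in ims],0).astype(np.uint8);d=np.median([i[1] for i in ims],0)
W=world("top",d);X,Y,z=W[...,0],W[...,1],W[...,2]-.0015
n=(X>.4)&(X<.66)&(abs(Y)<.13)
for nm,lo,hi,zt in(("sq",.1265,.14,.130),("slab",.1195,.1265,.123),("round",.108,.119,.115)):
    m=n&(z>lo)&(z<hi);r=rect(m,"top",zt);print(nm,r[0],r[2][4])
m=(Y<-.2)&(z>.045)&(z<.06)
k,lab,st,_=cv2.connectedComponentsWithStats(m.astype(np.uint8))
for i in range(1,k):
    if st[i,4]>80: print("rail",rect(lab==i,"top",.052)[0])
cv2.imwrite("pics/f1.png",np.hstack([cv2.resize(a[225:385,260:420],(400,400),interpolation=2),cv2.resize(a[255:395,450:590],(400,400),interpolation=2)])[:,:,::-1])
```

```text
sq ((453.04632568359375, 24.743080139160156), (45.91206359863281, 46.0304069519043), 8.127811431884766) 877
slab ((463.2107849121094, -59.3624267578125), (39.96900177001953, 56.043670654296875), 9.326592445373535) 915
round ((587.2981567382812, -17.82413101196289), (47.460018157958984, 48.18536376953125), 88.70783996582031) 726
rail ((490.1618347167969, -314.94793701171875), (5.25396728515625, 131.5872802734375), 18.653560638427734)
rail ((447.54949951171875, -329.1279296875), (5.559615135192871, 131.73675537109375), 18.70783805847168)
```

View pics/f1.png

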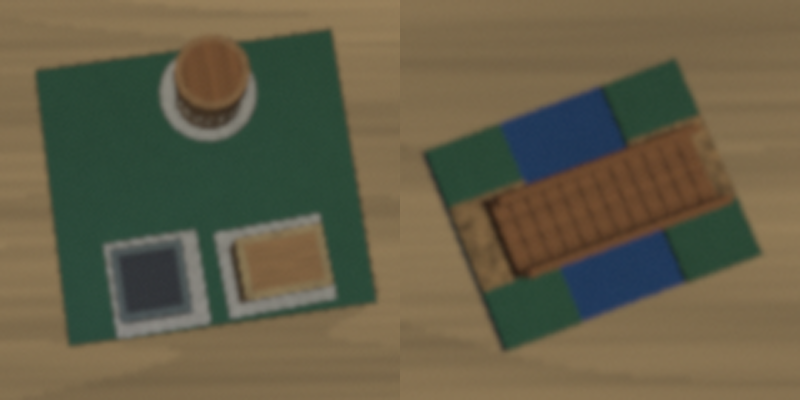

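The final picture shows each building upright inside its plot, aligned to within 0.3° and 2–3 mm of centre. The bridge lies across the stream on the path, about 1 mm off at yaw 18.7°. That is well inside the 10 mm margins, so I'm handing in.

```bash
python3 -c "
from cell import ctrl
print(ctrl.job_done())"
```

```text
the job is handed in; nothing more can be done
None
```

I handed the job in at about 49 s: all three buildings went into the tray first, the bridge now lies across the stream in line with the footpath (about 1 mm off), and each building stands upright on its own plot, the square tower and slab lined up with their plot edges and all three within about 3 mm of centre, with the jar untouched.

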